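# Index a relay to the set mark on a rack-and-pinion slide, taking up the backlash

## Task

Wind the empty carriage back (knob clockwise) until its pointer is a good centimetre short of the steel set blade, on the blade's right, then stand the relay upright in the nest on the carriage. Now bring the carriage up to the mark by turning the knob anticlockwise, so that the gear's play ends taken up in that direction, and leave the pointer within the width of the blade; once loaded, the carriage must never run past the mark. Leave everything else where it stands.

Things in the scene. Friction and masses are not known exactly. Their poses are not given: they have to be found in the camera images.
- relay: The relay: a light grey plug-in block on a darker foot, 22 (its x) x 28 (its y) x 30 mm high, about 40 g, standing upright on the plywood board among other small parts; origin at the centre of its underside, z up. It may be gripped across either width.
- parts_board: Fixed plywood board, 240 (its x) x 160 (its y) x 6 mm, on the desk to the left; the relay, a block battery, two round cells and a spool stand on it in any order about 85 mm apart. Origin at the centre of its underside (desk top).
- slide_bed: Fixed indexing slide: steel base plate 170 (its x) x 210 (its y) x 16 mm on the desk, front (-x) to the robot. The carriage runs along its y on two rails; behind it a scale ledge runs along y (x 52 to 72 mm, top at 38 mm). Origin on the desk top below the middle of the carriage's travel; +y is the slide's left seen from the robot.
- nest (a point): Centre of the floor of the nest on the carriage: a flat square 44 x 44 mm inside lips 3 mm wide and 3.5 mm high, open above, floor 36 mm above the desk. Axes as slide_bed's. The carriage is an aluminium plate 70 x 80 x 12 mm.
- pointer (a point): Tip of the black pointer, 2 mm wide, on the rear edge of the carriage, 50 mm behind the nest centre and 40 mm above the desk; it moves with the carriage along the scale ledge. Axes as slide_bed's.
- set_blade: The set mark: steel blade 6 mm wide (y), 12 deep, 20 high, on a small black clamp fixed somewhere along the scale ledge. Origin at the middle of the blade's underside, 59 mm behind the nest's line; axes as slide_bed's. The pointer's y in this frame is its offset: negative = short of the mark (right of it), positive = past it (left). It starts about 6 to 42 mm past.
- knob_grip (a point): Centre of the bar grip of the black knob, on its upright axis, at x -65, y 0 mm of slide_bed, 75 mm above the desk. Bar 54 mm long (this frame's x), 14 thick (y), 26 high, on a 48 mm skirt. Anticlockwise from above drives the carriage to +y, 20 mm per rad; clockwise to -y. About 0.06 N m turns it; it stays where left; up to 3 rad in all, so regrasp.
- knob (a joint): Play between knob and pinion, rad: the knob turns freely from -0.15 to +0.15 (anticlockwise positive) relative to the pinion before the carriage follows. +0.15 = play taken up in the anticlockwise (+y) drive, -0.15 = in the clockwise one. It starts anywhere between.
- carriage (a joint): Position of the carriage along slide_bed's y, m: 0 at mid travel, range -0.045 to 0.045. Sliding friction about 2.5 N.
- battery_9v: Bystander: block battery, 18 x 27 x 48 mm, upright; origin at the centre of its underside.
- brown_cell: Bystander: round cell, 15 mm diameter, 50 mm tall, upright, tan and brown; origin at the centre of its underside.
- green_cell: Bystander: round cell, 15 mm diameter, 50 mm tall, upright, tan and dark green; origin at the centre of its underside.
- solder_spool: Bystander: spool of solder, 55 mm diameter, 65 mm tall with its loose wire end, standing on its flange; origin at the centre of its underside.
- glue_bottle: Bystander: glue bottle, 49 mm diameter, 146 mm tall, standing behind the slide; origin at the centre of its underside.
- tumbler: Bystander: clear glass tumbler, 81 mm diameter, 93 mm tall, standing on a coaster between the board and the slide; origin at the centre of its underside.
Not all that is in view belongs to the job. Several things have the shape of the relay; the one meant has the colours described above.

How it is judged:
By the outcome, as a careful person would: the job done as asked, in the order asked, and still so for the second after the job is handed in, with the robot touching nothing.
It also fails if it takes over 72 s, if anything falls off the work surface, if the arm or the gripper's body presses on something with over 40 N, if the wrist force passes 120 N, or if a joint passes its speed limit or range.

## Robot

A 6-joint arm with a two-finger parallel gripper is mounted at the origin on a cart in front of the work surface, level with it; the furniture and walls round the work are solid. World frame = base frame: x ahead of the robot, y to its left, z up, the work surface at z = 0. Lengths are in mm, angles in rad, forces in N, time in s.
With the tool pointing down it reaches from about 350 to 875 mm from the base axis. Payload 15.5 kg.
Tool frame: the origin (TCP) lies at the very end of the fingers, on their centre line; the grasp point (between the pads) lies 19 mm behind it; z points along the fingers, y is the line along which they close (so a half turn about z gives the same grasp; the last joint's range is limited). The gripper opens to 85 mm and grips with 20 to 120 N. Pads are 22 mm wide; open, the fingers measure 114 mm over their backs; the gripper's body (76 mm by 85 mm) begins 54 mm behind the grasp point. The pads swing forward as they close: fully open they stand 13 mm farther back than shut.
Start: joints at [-1.444, 0.494, 1.345, -0, 1.302, -0.096], TCP at [138.102, -609.553, 231.277] pointing down, gripper open.
Joint ranges: [-2.91, 2.91], [-0.82, 2.16], [0.22, 2.67], [-1.22, 4.37], [0.12, 2.79], [-3.08, 3.08]. Speed limits (rad/s): [1.89, 1.89, 2.57, 3.01, 3.01, 3.01].

## Interface

Orientations are given as a unit quaternion [x, y, z, w].
In Python, from workcell import ctrl, camera, close_job gives the robot as it stands.
- The arm moves only by the tool apply_moves, never from a script. Its argument "rows" is a list of rows, each a list of 3 entries, a list of its own where there are three numbers: the finger opening in mm, from 0 to 85.4, then the shift along the tool's x, y, z in mm, then the turn, a rotation vector about the tool's x, y, z in degrees. In form: [[claw, [x, y, z], [wx, wy, wz]], ...]. A call has 1 to 20 rows; each row shifts and turns the commanded pose from where the row before left it, along the tool's axes as they then stand; what a row does not reach is not made up. A row lasts 1/10 s, in which the tool goes at most 50 mm and 8.59 degrees, less where a joint would pass 70% of its speed; a pose out of reach is approached as far as the arm can. A call is refused whole if a number of a shift passes 50 or a number of a turn 8.59, either way. A call with a gripper value outside its range is refused whole. The fingers move at their own pace and stop on an object; "force" is the grip in N (left out, the last holds). Time passes only in rows, so rows that do not move let the fingers close. It gives the time, the measured TCP pose, the force, the opening and the grip force at its end, in the units of the state.
- ctrl.observe(): the state, without advancing time (a new reading comes with each control period).
- camera(name): name is "side" or "top"; returns a dict with "img" (420x560x3 uint8, red, green, blue), "range_z" (420x560 float32, mm along the optical axis (not along the pixel's ray), 0 where there is no reading), "fx", "fy", "cx", "cy" (pixels), "rvec" (rotation vector, rad) and "tvec" (3), from world to camera coordinates, as OpenCV has them. Camera axes: x right, y down, z forward; pixel columns grow to the right and rows downward; lengths in mm; the calibration is good to about 2 mm. A picture is of the moment at which its call begins.
- close_job(): hands the job in; it is judged then, once.
The state is a dict: "clock": time; "joints": joint angles; "qvel": joint speeds; "tau": joint torques, N m; "tool_pos": TCP position; "eef_rot": TCP orientation; "contact_force": force on the tool from outside, world axes, zero at the start; "wrist_torque": the same for the moment, N m; "opening": finger opening in mm; "gripper_force": force on a finger pad.
Only numpy, scipy, OpenCV 4.12 (cv2) and the standard library are available. Lean on these libraries where they do the work, as an engineer would, in place of code of your own. Each camera call takes 0.05 s, during which the arm holds its last target. There are 200 camera calls.

## Working session

There is one attempt and no reset: what is moved stays moved. The work goes in short steps, Python scripts to look and compute and a tool call to move; the robot and the scene stay as the last step left them, time stands still between calls to the robot, and variables do not carry over. Pictures are saved under pics/ and viewed, at most 10 in all, crops included, and the job is handed in when it is done.

Besides the shell and the picture viewer there is one more tool, called after "Request:" as a command line: name --argument value ..., lists and objects as JSON in quotes. apply_moves: Moves the arm, as the interface text tells. Its arguments: {"type":"object","properties":{"rows":{"type":"array"},"force":{"type":"number"}},"required":["rows"]}

```bash
mkdir -p pics; cat > h.py <<'E'
import numpy as np, cv2
from workcell import ctrl, camera, close_job
def pts(c):
    z=c["range_z"].astype(float); v,u=np.mgrid[:z.shape[0],:z.shape[1]]
    P=np.stack([(u-c["cx"])/c["fx"]*z,(v-c["cy"])/c["fy"]*z,z],-1)
    R=cv2.Rodrigues(np.array(c["rvec"],float))[0]; t=np.array(c["tvec"],float).ravel()
    W=(P-t)@R; W[z==0]=np.nan
    return W
def save(n,im,s=None):
    if s: im=cv2.resize(im,None,fx=s,fy=s,interpolation=cv2.INTER_CUBIC)
    cv2.imwrite("pics/"+n,im[...,::-1])
E
python3 - <<'E'
from h import *
for n in("top","side"):
    c=camera(n); np.savez(n+"0.npz",**c); save(n+"0.png",c["img"])
    R=cv2.Rodrigues(np.array(c["rvec"],float))[0]; print(n,-R.T@np.ravel(c["tvec"]),R[2],c["fx"])
s=ctrl.observe();print(s)
E
```

```text
top [ 157.57867509  167.97558884 1617.38175646] [ 0.22484387 -0.0837381  -0.97078997] 524.8881661979593
side [ 528.69541833 1151.41907209  655.37573212] [-4.76674121e-04 -8.87664841e-01 -4.60489851e-01] 475.6857616203088
{'clock': 0.1, 'joints': array([-1.44351185e+00,  4.94126307e-01,  1.34602945e+00,  1.58087653e-05,
        1.30250701e+00, -9.54870438e-02]), 'qvel': array([ 8.63033263e-04,  6.02169873e-04, -2.99277777e-03, -8.11622067e-05,
        2.49897576e-03,  7.66684830e-04]), 'tau': array([ 2.59269247e-03, -8.83589530e+01, -3.84561288e+01,  9.27748783e-05,
        5.15846070e-03,  7.73864258e-05]), 'tool_pos': array([ 138.06064033, -609.24852859,  230.77007041]), 'eef_rot': array([ 9.93803108e-01,  1.11153479e-01, -8.86835543e-07, -5.35110395e-04]), 'contact_force': array([0.03027762, 0.17115791, 0.17702298]), 'wrist_torque': array([ 0.02247653, -0.036085  , -0.01659036]), 'gripper_force': 0.0, 'opening': 85.48450964410715}
```

View pics/top0.png

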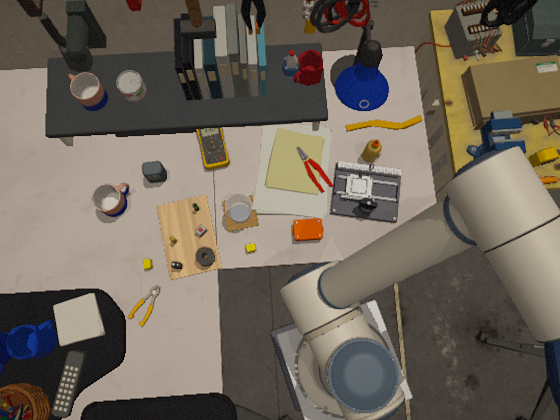

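View pics/side0.png

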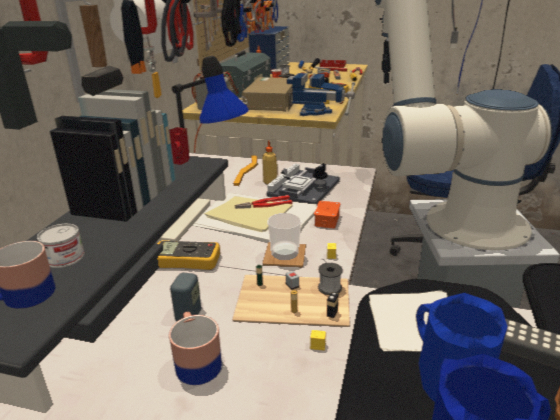

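The board spans about u 160–218, v 197–278 in the top view. Relay candidates in the top view are the grey/red-ish block at (201,231), the yellow blocks at (147,264) and (251,248), the orange box at (308,229) and the dark box at (153,172). The black thing at (176,265) is the battery. The slide is at (367,190), with its knob at (367,206). Next I'll crop close and measure.

```bash
python3 - <<'E'
from h import *
t=dict(np.load("top0.npz")); s=dict(np.load("side0.npz"))
a=cv2.resize(t["img"][190:285,150:270],(480,380),interpolation=cv2.INTER_CUBIC)
b=cv2.resize(s["img"][250:330,230:350],(480,320)[:2],interpolation=cv2.INTER_CUBIC)
A=cv2.resize(t["img"][155:225,325,][:0] if 0 else t["img"][150:230,320:410],(450,400),interpolation=cv2.INTER_CUBIC)
im=np.zeros((600,800,3),np.uint8)
im[:300,:400]=cv2.resize(t["img"][195:285,150:270],(400,300),interpolation=cv2.INTER_CUBIC)
im[:300,400:]=cv2.resize(t["img"][152:227,318:418],(400,300),interpolation=cv2.INTER_CUBIC)
im[300:,:400]=cv2.resize(s["img"][252:342,230:350],(400,300),interpolation=cv2.INTER_CUBIC)
im[300:,400:]=cv2.resize(s["img"][145:220,245:345],(400,300),interpolation=cv2.INTER_CUBIC)
save("crop1.png",im)
T=pts(t);S=pts(s)
for n,W,l in(("top",T,[(201,231),(176,265),(205,256),(361,187),(367,206),(240,208),(251,248),(165,205),(214,200),(372,150)]),("side",S,[(292,277),(330,268),(298,183),(320,170)])):
    for u,v in l: print(n,u,v,np.round(np.nanmedian(W[v-1:v+2,u-1:u+2].reshape(-1,3),0)))
E
```

```text
top 201 231 [514. 277.  36.]
top 176 265 [435. 376.  52.]
top 205 256 [441. 290.  12.]
top 361 187 [ 486. -238.   37.]
top 367 206 [ 417. -226.   66.]
top 240 208 [548. 141.  21.]
top 251 248 [415. 149.  30.]
top 165 205 [635. 361.   6.]
top 214 200 [603. 211.   0.]
top 372 150 [ 571. -297.   99.]
side 292 277 [520. 289.  37.]
side 330 268 [435. 281.  55.]
side 298 183 [ 492. -209.   38.]
side 320 170 [ 423. -219.   78.]
```

View pics/crop1.png

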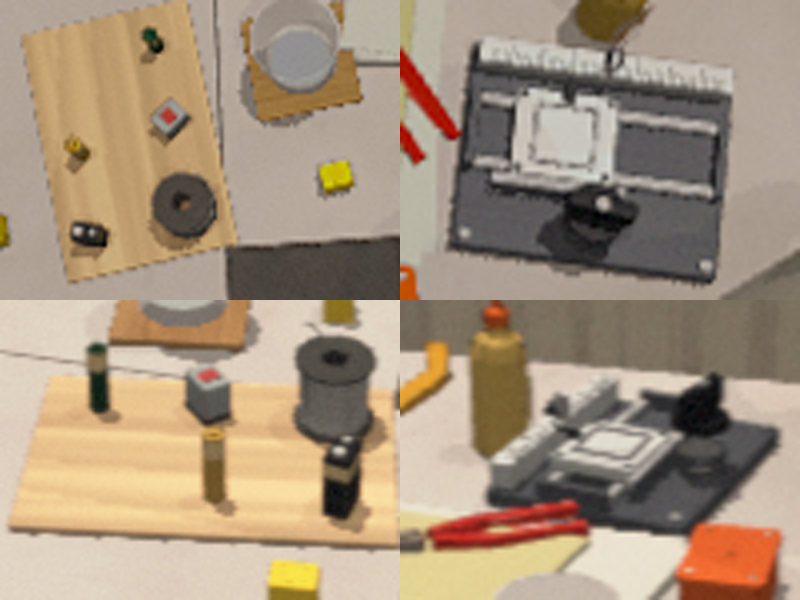

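The crop shows the relay as the grey block with a darker foot and red label at top px (201,230), standing diagonally. The blade and clamp are near top px (371,166) and the pointer near (360,176), so it's left of the blade, i.e. past it. Now the poses.

```bash
cat >> h.py <<'E'
def rect(P):
    r=cv2.minAreaRect(np.float32(P)); b=cv2.boxPoints(r); e=b[1]-b[0]; f=b[2]-b[1]
    L,Sh=(e,f) if np.hypot(*e)>np.hypot(*f) else (f,e)
    return np.round(r[0],1),np.round(np.hypot(*L),1),np.round(np.hypot(*Sh),1),round(float(np.degrees(np.arctan2(L[1],L[0]))%180),1)
def sel(W,x,y,z): return W[(W[...,0]>x[0])&(W[...,0]<x[1])&(W[...,1]>y[0])&(W[...,1]<y[1])&(W[...,2]>z[0])&(W[...,2]<z[1])]
def proj(c,p): return cv2.projectPoints(np.float64(p).reshape(-1,3),np.float64(c["rvec"]),np.float64(c["tvec"]),np.array([[c["fx"],0,c["cx"]],[0,c["fy"],c["cy"]],[0,0,1.]]),None)[0].reshape(-1,2)
E
python3 - <<'E'
from h import *
for n in("top","side"):
    c=dict(np.load(n+"0.npz"));W=pts(c)
    p=sel(W,(350,620),(-380,-90),(9,24)); print(n,"bed",len(p),rect(p[:,:2]), np.median(p[:,2]))
    for zl in((30,42),(62,95)):
        p=sel(W,(370,460),(-280,-180),zl); print(" knob",zl,len(p),rect(p[:,:2]),p.mean(0).round(1), p[:,2].max())
    p=sel(W,(480,550),(250,320),(15,50)); print(" relay",len(p),rect(p[:,:2]),p.mean(0).round(1),p[:,2].max())
    p=sel(W,(480,550),(250,320),(31,45)); print(" relay top",len(p),rect(p[:,:2]),p.mean(0).round(1))
    p=sel(W,(445,530),(-300,-140),(30,42)); print(" carr",len(p),rect(p[:,:2]),p.mean(0).round(1))
    p=sel(W,(500,600),(-400,-100),(30,44)); print(" ledge",len(p),rect(p[:,:2]),p.mean(0).round(1))
    p=sel(W,(500,600),(-330,-100),(47,75)); print(" blade",len(p),p.mean(0).round(1) if len(p) else 0, p.round(0).tolist()[:12])
E
```

```text
top bed 2711 (array([ 485.5, -234.2]), np.float32(288.6), np.float32(268.1), 89.9) 16.30119621754896
 knob (30, 42) 54 (array([ 445.9, -231.1]), np.float32(70.9), np.float32(52.6), 122.9) [ 449.5 -234.5   35.2] 41.58013073587182
 knob (62, 95) 160 (array([ 422.6, -226.6]), np.float32(44.8), np.float32(44.6), 101.3) [ 421.5 -224.5   78.7] 94.97486916764313
 relay 79 (array([517.4, 281.7]), np.float32(62.2), np.float32(61.8), 178.5) [518.3 278.1  34. ] 44.95019876431066
 relay top 63 (array([519.4, 277.1]), np.float32(26.6), np.float32(22.0), 118.7) [519.  277.7  37.2]
 carr 547 (array([ 487.9, -226.2]), np.float32(146.5), np.float32(83.5), 90.3) [ 491.4 -227.8   36.2]
 ledge 595 (array([ 548.6, -246.3]), np.float32(253.8), np.float32(96.9), 90.0) [ 532.  -255.3   37.5]
 blade 72 [ 561.  -292.7   59.5] [[598.0, -288.0, 74.0], [599.0, -289.0, 51.0], [593.0, -287.0, 68.0], [594.0, -285.0, 59.0], [589.0, -285.0, 71.0], [587.0, -285.0, 68.0], [588.0, -283.0, 59.0], [585.0, -284.0, 66.0], [587.0, -284.0, 50.0], [583.0, -284.0, 62.0], [583.0, -283.0, 51.0], [578.0, -281.0, 69.0]]
side bed 13
[... 381 characters left out ...]
), np.float32(29.9), np.float32(23.0), 117.2) [520.9 284.6  30.3] 40.20290322444872
 relay top 94 (array([521.2, 280.1]), np.float32(29.8), np.float32(21.4), 118.8) [520.7 281.8  36.5]
 carr 328 (array([ 488. , -223.5]), np.float32(151.0), np.float32(83.4), 89.6) [ 492.2 -220.9   36.6]
 ledge 393 (array([ 549.2, -262.7]), np.float32(229.9), np.float32(98.0), 90.4) [ 539.3 -246.9   37.2]
 blade 123 [ 572.  -288.9   59.1] [[597.0, -292.0, 75.0], [574.0, -295.0, 73.0], [565.0, -300.0, 71.0], [562.0, -321.0, 63.0], [597.0, -288.0, 73.0], [591.0, -290.0, 72.0], [587.0, -284.0, 74.0], [584.0, -283.0, 75.0], [581.0, -283.0, 75.0], [577.0, -290.0, 72.0], [574.0, -290.0, 72.0], [571.0, -298.0, 69.0]]
```

```bash
cat >> h.py <<'E'
def bedw(p,pose):
    x,y,a=pose; c,s=np.cos(a),np.sin(a); p=np.float64(p).reshape(-1,3)
    return np.c_[x+c*p[:,0]-s*p[:,1],y+s*p[:,0]+c*p[:,1],p[:,2]]
def ortho(c,pose,z,xr,yr,k):
    # rows: x descending (back on top), columns: y descending (left on left)
    xs=np.arange(xr[1],xr[0],-1/k); ys=np.arange(yr[1],yr[0],-1/k)
    X,Y=np.meshgrid(xs,ys,indexing="ij")
    uv=proj(c,bedw(np.c_[X.ravel(),Y.ravel(),np.full(X.size,z)],pose)).astype(np.float32).reshape(X.shape+(2,))
    return cv2.remap(c["img"],uv[...,0],uv[...,1],cv2.INTER_CUBIC)
E
python3 - <<'E'
from h import *
from scipy.optimize import minimize
bx=np.array([[x,y,z] for x in(-85,85) for y in(-105,105) for z in(0,16)]+[[x,y,38] for x in(52,72) for y in(-105,105)])
for n in("top","side"):
    c=dict(np.load(n+"0.npz"));W=pts(c)
    m=(W[...,2]>8)&(W[...,2]<44)&(W[...,0]>360)&(W[...,0]<600)&(W[...,1]>-370)&(W[...,1]<-95)
    m=cv2.morphologyEx(m.astype(np.uint8),cv2.MORPH_CLOSE,np.ones((7,7)))
    m=cv2.morphologyEx(m,cv2.MORPH_OPEN,np.ones((5,5)))
    u8=8; v,u=np.where(m>0); o=np.array([u.min()-8,v.min()-8]); w,h=u.max()-o[0]+8,v.max()-o[1]+8
    M=cv2.resize(m[o[1]:o[1]+h,o[0]:o[0]+w],None,fx=u8,fy=u8,interpolation=cv2.INTER_NEAREST)
    def cost(q):
        uv=(proj(c,bedw(bx,(q[0],q[1],q[2]/100)))-o+.5)*u8
        H=np.zeros_like(M); cv2.fillConvexPoly(H,cv2.convexHull(np.int32(np.round(uv*16))),1,shift=4)
        return (H!=M).sum()/M.sum()
    b=min((minimize(cost,[x,-226,a],method="Nelder-Mead",options=dict(initial_simplex=[[x,-226,a],[x+6,-226,a],[x,-220,a],[x,-226,a+5]])) for x in(480,490) for a in(-6,0,6)),key=lambda r:r.fun)
    print(n,b.x,b.fun)
    if n=="top": pose=(b.x[0],b.x[1],b.x[2]/100); np.save("pose.npy",pose)
c=dict(np.load("top0.npz"))
k=4
a=ortho(c,pose,40,(30,80),(-100,100),k)   # pointer/blade plane
b=ortho(c,pose,88,(-105,-25),(-50,50),k)
d=ortho(c,pose,16,(-100,-30),(-100,0),k)[:, :400]
im=np.zeros((560,800,3),np.uint8); im[:200]=a; im[210:530,:400]=b[:320]; 
for y in range(-100,101,10): cv2.line(im,(int((100-y)*k),0),(int((100-y)*k),12 if y else 199),(255,0,0),1)
cv2.circle(im,(200,210+160),3,(0,255,0),-1)
e=ortho(c,pose,36,(-90,90),(-110,110),1.8); im[210:210+e.shape[0],402:402+e.shape[1]]=e
save("ortho1.png",im)
E
```

```text
top [ 477.74595565 -247.07498684  -44.68480361] 0.3167939713598601
side [ 489.8643092  -233.91691135  -44.9200552 ] 0.21574653553866785
```

View pics/ortho1.png

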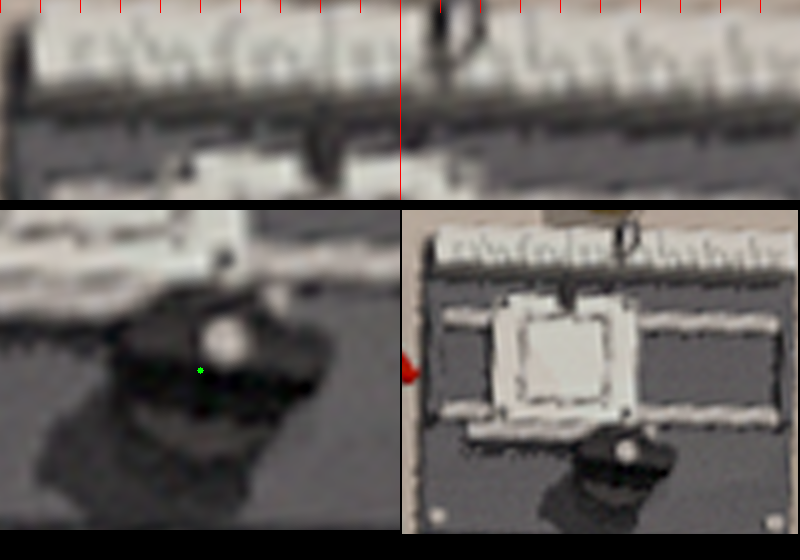

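The yaw is about -25.6° (the rectified view is square to the grid), but my mask cut the plate's corners off. I'll refit it in bed axes and use both cameras.

```bash
python3 - <<'E'
from h import *
from scipy.optimize import minimize
bx=np.array([[x,y,z] for x in(-85,85) for y in(-105,105) for z in(0,16)]+[[x,y,38] for x in(52,72) for y in(-105,105)])
p0=(484,-240,-.447)
for n in("top","side"):
    c=dict(np.load(n+"0.npz"));W=pts(c)
    dx,dy=W[...,0]-p0[0],W[...,1]-p0[1]; C,S=np.cos(p0[2]),np.sin(p0[2]); bxx=C*dx+S*dy; byy=-S*dx+C*dy
    m=(W[...,2]>8)&(W[...,2]<100)&(abs(bxx)<100)&(abs(byy)<125)&~((bxx>74)&(W[...,2]>25))
    m=cv2.morphologyEx(m.astype(np.uint8),cv2.MORPH_CLOSE,np.ones((7,7)))
    m=cv2.morphologyEx(m,cv2.MORPH_OPEN,np.ones((5,5)))
    v,u=np.where(m>0); o=np.array([u.min()-8,v.min()-8]); w,h=u.max()-o[0]+8,v.max()-o[1]+8
    M=cv2.resize(m[o[1]:o[1]+h,o[0]:o[0]+w],None,fx=8,fy=8,interpolation=cv2.INTER_NEAREST)
    if n=="side":  # knob outside the hull: ignore by region
        pass
    kn=bedw([[ -65+30*np.cos(t),30*np.sin(t),z] for t in np.arange(0,6.3,.3) for z in(20,90)],p0)
    ku=cv2.convexHull(np.int32((proj(c,kn)-o+.5)*8)); K=np.ones_like(M); cv2.fillConvexPoly(K,ku,0)
    def cost(q):
        uv=(proj(c,bedw(bx,(q[0],q[1],q[2]/100)))-o+.5)*8
        H=np.zeros_like(M); cv2.fillConvexPoly(H,cv2.convexHull(np.int32(np.round(uv*16))),1,shift=4)
        return ((H!=M)&(K>0)).sum()/M.sum()
    s=[484,-240,-45]
    b=minimize(cost,s,method="Nelder-Mead",options=dict(initial_simplex=[s,[490,-240,-45],[484,-230,-45],[484,-240,-40]]))
    b=minimize(cost,b.x,method="Nelder-Mead",options=dict(initial_simplex=[b.x,b.x+[3,0,0],b.x+[0,3,0],b.x+[0,0,3]]))
    print(n,b.x,b.fun); 
    pose=(b.x[0],b.x[1],b.x[2]/100); np.save("pose_%s.npy"%n,pose); print(" knob axis",bedw([-65,0,75],pose).round(1))
    # knob bar points
    for zl in((72,86),(84,94)):
        p=sel(W,(370,460),(-280,-180),zl); q=p-p.mean(0); e,V=np.linalg.eigh(np.cov(q[:,:2].T)); print(" bar",zl,len(p),p.mean(0).round(1),np.sqrt(e).round(1),np.degrees(np.arctan2(V[1,1],V[0,1])).round(1))
pose=np.load("pose_top.npy"); c=dict(np.load("top0.npz")); k=8
im=np.zeros((600,800,3),np.uint8)
a=ortho(c,pose,40,(30,75),(-50,50),k)[:300]; im[:a.shape[0],:]=a[:,:800]
for y in range(-50,51,5): cv2.line(im,(int((50-y)*k),0),(int((50-y)*k),10 if y%10 else 25),(255,0,0),1)
b=ortho(c,pose,88,(-100,-30),(-50,50),4); im[310:310+b.shape[0],:400]=b[:290]; cv2.circle(im,(200,310+140),2,(0,255,0),-1)
s=dict(np.load("side0.npz")); ps=np.load("pose_side.npy")
d=ortho(s,ps,88,(-100,-30),(-50,50),4); im[310:310+d.shape[0],400:]=d[:290]; cv2.circle(im,(600,310+140),2,(0,255,0),-1)
save("ortho2.png",im)
E
```

```text
top [ 476.83814579 -248.87926159  -45.48943557] 0.1488223984619082
 knob axis [[ 418.4 -220.3   75. ]]
 bar (72, 86) 42 [ 422.8 -223.1   80.2] [ 5.6 16.8] 50.5
 bar (84, 94) 71 [ 422.3 -225.9   88.5] [ 4.2 15.4] 58.8
side [ 481.69005762 -250.73216654  -45.95033541] 0.08188348690591658
 knob axis [[ 423.4 -221.9   75. ]]
 bar (72, 86) 52 [ 425.3 -217.7   79. ] [ 3.5 18.6] 51.9
 bar (84, 94) 45 [ 425.5 -222.1   87.9] [ 4.7 17.4] 58.1
```

View pics/ortho2.png

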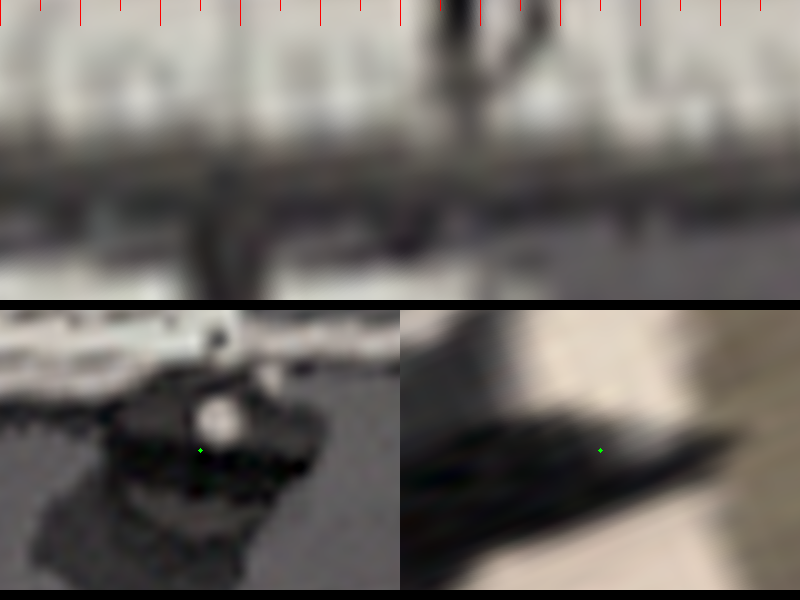

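The rectified view shows the pointer tip at column ~225 (bed y ≈ +22) and the blade foot at column ~465 (y ≈ -8), so the offset is about +30 mm past the mark. The knob bar lies along about 58° in world, with its axis near (423.5, -224.5). The top and side depth points agree on this to within 3 mm. I'll move above the knob first.

Request:
apply_moves --rows '[[50,[22.7,-19.5,5],[0,0,0]],[50,[22.7,-19.5,5],[0,0,0]],[50,[22.7,-19.5,5],[0,0,0]],[50,[22.7,-19.5,5],[0,0,0]],[50,[22.7,-19.5,5],[0,0,0]],[50,[22.7,-19.5,5],[0,0,0]],[50,[22.7,-19.5,5],[0,0,0]],[50,[22.7,-19.5,5],[0,0,0]],[50,[22.7,-19.5,5],[0,0,0]],[50,[22.7,-19.5,5],[0,0,0]],[50,[22.7,-19.5,5],[0,0,0]],[50,[22.7,-19.5,5],[0,0,0]],[50,[22.7,-19.5,5],[0,0,0]],[50,[22.7,-19.5,5],[0,0,0]],[50,[22.7,-19.5,5],[0,0,0]],[50,[22.7,-19.5,5],[0,0,0]]]'

```text
clock: 1.7
tool_pos: [423.9, -223.9, 151.0]
eef_rot: [0.994, 0.111, -0.0, -0.0]
contact_force: [-0.0, -0.7, -1.1]
opening: 49.8
gripper_force: 0.0
```

Request:
apply_moves --rows '[[50,[0,0,0],[0,0,-7.5]],[50,[0,0,0],[0,0,-7.5]],[50,[0,0,0],[0,0,-7.5]],[50,[0,0,0],[0,0,-7.5]],[50,[0,0,0],[0,0,-7.5]],[50,[0,0,0],[0,0,-7.5]],[50,[0,0,0],[0,0,0]]]'

```text
clock: 2.4
tool_pos: [423.3, -224.9, 151.1]
eef_rot: [0.875, 0.484, -0.0, -0.0]
contact_force: [-0.0, -0.4, 0.8]
opening: 49.9
gripper_force: 0.0
```

```bash
cat >> h.py <<'E'
from scipy.spatial.transform import Rotation as Rn
def st():
    s=ctrl.observe(); R=Rn.from_quat(s["eef_rot"]).as_matrix(); psi=np.degrees(np.arctan2(R[1,0],R[0,0]))
    print("t %.2f pos %s psi %.2f tilt %s q6 %.2f F %s M %s open %.1f grip %.1f"%(s["clock"],np.round(s["tool_pos"],1),psi,np.round(R[:2,2],3),s["joints"][5],np.round(s["contact_force"],1),np.round(s["wrist_torque"],2),s["opening"],s["gripper_force"]))
    return s,R
def to(x,y,z):
    s,R=st(); print("tool shift to target",np.round(R.T@(np.array([x,y,z])-s["tool_pos"]),1))
E
python3 -c "
from h import *
to(423.5,-224.5,150)"
```

```text
t 2.40 pos [ 423.3 -224.9  151.1] psi 57.91 tilt [-0.  0.] q6 -0.05 F [-0.  -0.4  0.8] M [0.03 0.03 0.04] open 49.9 grip 0.0
tool shift to target [ 0.5 -0.   1.1]
```

Request:
apply_moves --rows '[[50,[0,0,15],[0,0,0]],[50,[0,0,15],[0,0,0]],[50,[0,0,15],[0,0,0]],[50,[0,0,15],[0,0,0]],[50,[0,0,10],[0,0,0]],[50,[0,0,8],[0,0,0]],[50,[0,0,6],[0,0,0]],[50,[0,0,0],[0,0,0]]]' --force 20

```text
clock: 3.2
tool_pos: [423.2, -224.9, 66.8]
eef_rot: [0.876, 0.483, -0.0, -0.0]
contact_force: [0.3, -0.2, 0.2]
opening: 50.2
gripper_force: 0.0
```

Request:
apply_moves --rows '[[25,[0,0,0],[0,0,0]],[20,[0,0,0],[0,0,0]],[10,[0,0,0],[0,0,0]],[10,[0,0,0],[0,0,0]],[10,[0,0,0],[0,0,0]],[10,[0,0,0],[0,0,0]]]' --force 20

```text
clock: 3.8
tool_pos: [423.9, -225.3, 67.7]
eef_rot: [0.876, 0.483, 0.0, 0.001]
contact_force: [0.8, 0.6, 6.9]
opening: 13.5
gripper_force: 25.6
```

```bash
python3 -c "
from h import *
to(423.5,-224.5,66)"
```

```text
t 3.80 pos [ 423.9 -225.3   67.7] psi 57.76 tilt [ 0.001 -0.001] q6 -0.05 F [0.8 0.6 6.9] M [ 0.19 -0.22 -0.04] open 13.5 grip 25.6
tool shift to target [ 0.5 -0.7  1.7]
```

Request:
apply_moves --rows '[[10,[0,0,-1.5],[0,0,3]],[10,[0,0,0],[0,0,4]],[10,[0,0,0],[0,0,5]],[10,[0,0,0],[0,0,6]],[10,[0,0,0],[0,0,6]],[10,[0,0,0],[0,0,6]],[10,[0,0,0],[0,0,0]]]'

```text
clock: 4.5
tool_pos: [424.4, -225.9, 68.5]
eef_rot: [0.971, 0.238, 0.001, 0.001]
contact_force: [6.7, -6.1, -21.0]
opening: 13.5
gripper_force: 22.0
```

```bash
python3 -c "
from h import *
st()"
```

```text
t 4.50 pos [ 424.4 -225.9   68.5] psi 27.52 tilt [ 0.002 -0.001] q6 0.48 F [  6.7  -6.1 -21. ] M [-1.14 -1.24  0.01] open 13.5 grip 22.0
```

Request:
apply_moves --rows '[[30,[0,0,0],[0,0,0]],[30,[0,0,0],[0,0,0]],[30,[0,0,0],[0,0,0]]]'

```text
clock: 4.8
tool_pos: [423.2, -224.9, 68.9]
eef_rot: [0.971, 0.24, -0.0, -0.0]
contact_force: [0.2, 0.2, -0.9]
opening: 29.9
gripper_force: 0.0
```

```bash
python3 -c "
from h import *
to(422.6,-227.3,68.5)"
```

```text
t 4.80 pos [ 423.2 -224.9   68.9] psi 27.78 tilt [-0.  0.] q6 0.47 F [ 0.2  0.2 -0.9] M [-0.06  0.02  0.  ] open 29.9 grip 0.0
tool shift to target [-1.7  1.9  0.4]
```

Request:
apply_moves --rows '[[20,[-1.2,1.6,0],[0,0,0]],[10,[0,0,0],[0,0,0]],[10,[0,0,0],[0,0,0]],[10,[0,0,0],[0,0,0]]]'

```text
clock: 5.2
tool_pos: [423.1, -227.2, 68.9]
eef_rot: [0.971, 0.24, 0.0, 0.0]
contact_force: [-1.5, -2.5, 3.9]
opening: 13.0
gripper_force: 25.3
```

Request:
apply_moves --rows '[[10,[0,0,0],[0,0,4]],[10,[0,0,0],[0,0,6]],[10,[0,0,0],[0,0,6]],[10,[0,0,0],[0,0,6]],[10,[0,0,0],[0,0,6]],[10,[0,0,0],[0,0,2]],[10,[0,0,0],[0,0,0]]]'

```text
clock: 5.9
tool_pos: [423.3, -227.5, 68.9]
eef_rot: [1.0, -0.02, 0.0, 0.0]
contact_force: [-1.5, -5.6, 3.3]
opening: 13.3
gripper_force: 25.2
```

```bash
python3 -c "
from h import *
st()
c=camera('top');np.savez('top1.npz',**c)
pose=np.load('pose_top.npy');k=8
im=np.zeros((600,800,3),np.uint8)
im[:360]=ortho(c,pose,40,(30,75),(-50,50),k)
e=c['img'][130:250,290:430];im[360:]=cv2.resize(c['img'][150:225,300:500],(800,300))[:240]
save('ortho3.png',im)
"
```

```text
t 5.90 pos [ 423.3 -227.5   68.9] psi -2.32 tilt [ 0.    -0.001] q6 0.99 F [-1.5 -5.6  3.3] M [-0.97  0.4  -0.04] open 13.3 grip 25.2
```

View pics/ortho3.png

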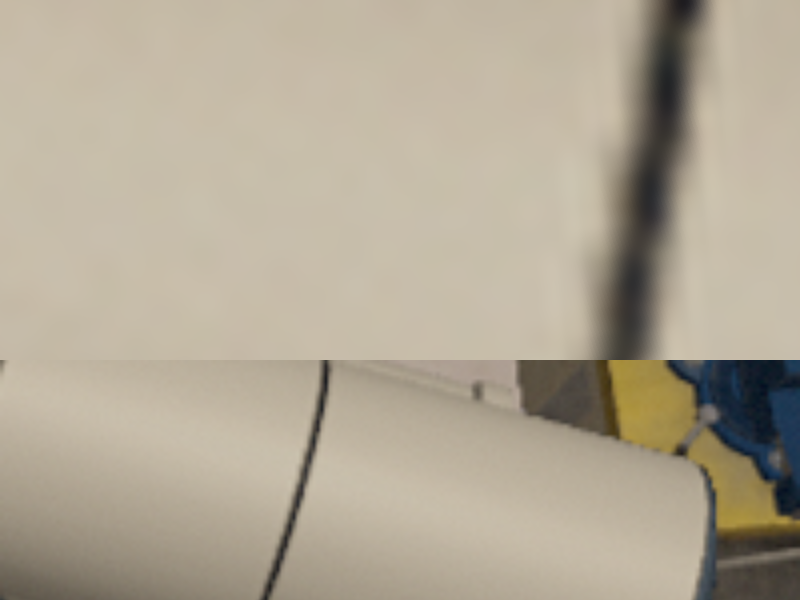

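The arm blocks the top view (only the forearm is visible), so I'll finish the wind-back blind and check after retreating.

Request:
apply_moves --rows '[[10,[-0.2,0.6,0],[0,0,4]],[10,[0,0,0],[0,0,6]],[10,[0,0,0],[0,0,6]],[10,[0,0,0],[0,0,6]],[10,[0,0,0],[0,0,6]],[10,[0,0,0],[0,0,6]],[10,[0,0,0],[0,0,2]],[10,[0,0,0],[0,0,0]]]'

```text
clock: 6.75
tool_pos: [423.1, -227.9, 68.9]
eef_rot: [0.945, -0.328, 0.0, 0.0]
contact_force: [-1.3, -4.4, 3.3]
opening: 13.7
gripper_force: 25.3
```

Request:
apply_moves --rows '[[10,[0,0,0],[0,0,4]],[10,[0,0,0],[0,0,6]],[10,[0,0,0],[0,0,6]],[10,[0,0,0],[0,0,6]],[10,[0,0,0],[0,0,6]],[10,[0,0,0],[0,0,4]],[10,[0,0,0],[0,0,2]],[10,[0,0,0],[0,0,0]]]'

```text
clock: 7.55
tool_pos: [422.9, -228.1, 68.9]
eef_rot: [0.808, -0.589, 0.0, 0.0]
contact_force: [-3.5, -7.8, 4.7]
opening: 13.6
gripper_force: 25.4
```

```bash
python3 -c "
from h import *
st()
c=camera('side');np.savez('side1.npz',**c)
s=dict(np.load('side0.npz'))
im=np.zeros((600,800,3),np.uint8)
for i,q in enumerate((s,c)): im[300*i:300*i+300]=cv2.resize(q['img'][155:215,250:410],(800,300),interpolation=cv2.INTER_CUBIC)
save('side1.png',im)
"
```

```text
t 7.55 pos [ 422.9 -228.1   68.9] psi -72.21 tilt [ 0.    -0.001] q6 2.21 F [-3.5 -7.8  4.7] M [-1.25  0.7   0.02] open 13.6 grip 25.4
```

View pics/side1.png

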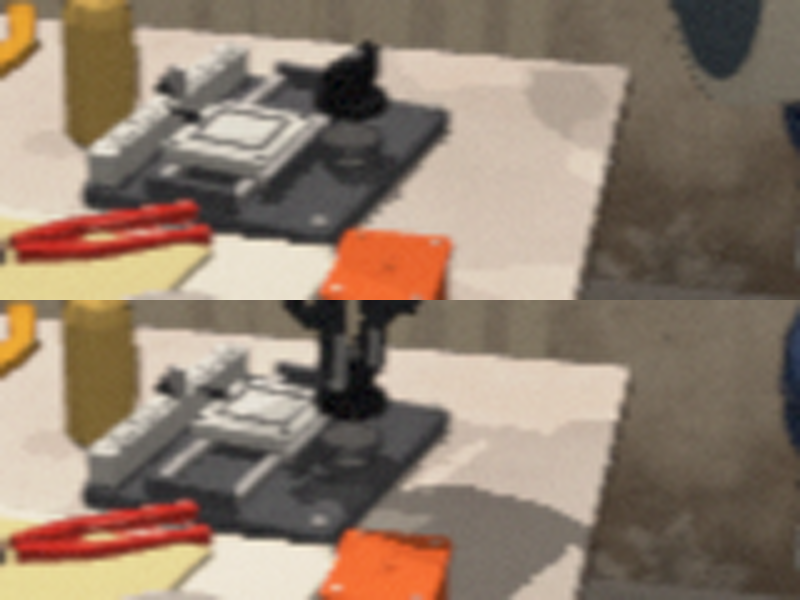

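Side view: the carriage has run back to the right and the gripper holds the knob cleanly. Release, rise, and turn for the relay.

Request:
apply_moves --rows '[[50,[0,0,0],[0,0,0]],[50,[0,0,0],[0,0,0]],[50,[0,0,0],[0,0,0]],[50,[0,0,-20],[0,0,0]],[50,[0,0,-25],[0,0,0]],[50,[0,0,-25],[0,0,0]],[50,[0,0,-10],[0,0,7.75]],[50,[0,0,-10],[0,0,7.75]],[50,[0,0,-10],[0,0,7.75]],[50,[0,0,-10],[0,0,7.75]],[50,[0,0,-10],[0,0,7.75]],[50,[0,0,-10],[0,0,7.75]],[50,[0,0,-10],[0,0,7.75]],[50,[0,0,0],[0,0,0]]]'

```text
clock: 9.0
tool_pos: [413.6, -239.8, 209.1]
eef_rot: [-0.459, 0.889, 0.004, 0.011]
contact_force: [0.1, 0.0, 0.6]
opening: 50.3
gripper_force: 0.0
```

```bash
python3 -c "
from h import *
st()"
```

```text
t 9.00 pos [ 413.6 -239.8  209.1] psi -125.41 tilt [0.016 0.017] q6 3.08 F [0.1 0.  0.6] M [-0.06  0.08  0.02] open 50.3 grip 0.0
```

That turn went the wrong way, and wz has to be negative here. I'll turn back.

Request:
apply_moves --rows '[[50,[0,0,0],[0,0,-7.7]],[50,[0,0,0],[0,0,-7.7]],[50,[0,0,0],[0,0,-7.7]],[50,[0,0,0],[0,0,-7.7]],[50,[0,0,0],[0,0,-7.7]],[50,[0,0,0],[0,0,-7.7]],[50,[0,0,0],[0,0,-7.7]],[50,[0,0,0],[0,0,-7.7]],[50,[0,0,0],[0,0,-7.7]],[50,[0,0,0],[0,0,-7.7]],[50,[0,0,0],[0,0,-7.7]],[50,[0,0,0],[0,0,-7.7]],[50,[0,0,0],[0,0,-7.7]],[50,[0,0,0],[0,0,-7.7]],[50,[0,0,0],[0,0,-7.7]],[50,[0,0,0],[0,0,-7.7]],[50,[0,0,0],[0,0,-7.7]],[50,[0,0,0],[0,0,-7.7]],[50,[0,0,0],[0,0,-7.7]],[50,[0,0,0],[0,0,-7.7]]]'

```text
clock: 11.0
tool_pos: [413.7, -238.4, 207.7]
eef_rot: [0.968, 0.25, 0.009, -0.007]
contact_force: [0.3, -0.5, -0.2]
opening: 49.7
gripper_force: 0.0
```

```bash
python3 -c "
from h import *
s,R=st()
to(520.5,279.5,209)
print(np.degrees(Rn.from_matrix(R.T@Rn.from_quat([np.cos(np.radians(28.5/2)),np.sin(np.radians(28.5/2)),0,0]).as_matrix()).as_rotvec()))"
```

```text
t 11.00 pos [ 413.7 -238.4  207.7] psi 29.00 tilt [0.014 0.018] q6 0.39 F [ 0.3 -0.5 -0.2] M [-0.01  0.02  0.  ] open 49.7 grip 0.0
t 11.00 pos [ 413.7 -238.4  207.7] psi 29.00 tilt [0.014 0.018] q6 0.39 F [ 0.3 -0.5 -0.2] M [-0.01  0.02  0.  ] open 49.7 grip 0.0
tool shift to target [ 344.4 -401.1    9.6]
[-0.53647567 -1.20210002  0.51053937]
```

Request:
apply_moves --rows '[[50,[0,0,0],[-0.54,-1.2,0.5]],[50,[24.4,-28.9,0],[0,0,0]],[50,[24.4,-28.9,0],[0,0,0]],[50,[24.4,-28.9,0],[0,0,0]],[50,[24.4,-28.9,0],[0,0,0]],[50,[24.4,-28.9,0],[0,0,0]],[50,[24.4,-28.9,0],[0,0,0]],[50,[24.4,-28.9,0],[0,0,0]],[50,[24.4,-28.9,0],[0,0,0]],[50,[24.4,-28.9,0],[0,0,0]],[50,[24.4,-28.9,0],[0,0,0]],[50,[24.4,-28.9,0],[0,0,0]],[50,[24.4,-28.9,0],[0,0,0]],[50,[24.4,-28.9,0],[0,0,0]],[50,[24,-28.6,0],[0,0,0]],[50,[0,0,0],[0,0,0]]]'

```text
clock: 12.6
tool_pos: [524.1, 282.7, 207.3]
eef_rot: [0.97, 0.245, 0.001, -0.0]
contact_force: [-0.1, -0.4, 0.1]
opening: 50.0
gripper_force: 0.0
```

```bash
python3 - <<'E'
from h import *
to(520.5,279.5,100)
cs=[camera("top") for _ in range(4)]
c=cs[0]; c["img"]=np.mean([q["img"] for q in cs],0).astype(np.uint8); np.savez("top2.npz",**c)
c0=dict(np.load("top0.npz")); pose=np.load("pose_top.npy")
im=np.zeros((600,800,3),np.uint8)
im[:280]=ortho(c0,pose,40,(40,75),(-50,50),8); im[300:580]=ortho(c,pose,40,(40,75),(-50,50),8)
for y in range(-50,51,5): cv2.line(im,(int((50-y)*8),0),(int((50-y)*8),8),(255,0,0),1); cv2.line(im,(int((50-y)*8),300),(int((50-y)*8),308),(255,0,0),1)
save("ortho4.png",im)
# pointer/blade darkness profiles along y
for n,q in(("t0",c0),("t2",c)):
    for xr in((38,46),(46,51),(60,72)):
        o=ortho(q,pose,40,xr,(-60,60),2).mean((0,2)); print(n,xr,[int(v) for v in o[::4]])
E
```

```text
t 12.60 pos [524.1 282.7 207.3] psi 28.36 tilt [0.001 0.   ] q6 1.47 F [-0.1 -0.4  0.1] M [-0.02  0.03 -0.03] open 50.0 grip 0.0
tool shift to target [ -4.8   1.1 107.3]
t0 (38, 46) [103, 103, 95, 105, 124, 131, 134, 130, 126, 127, 130, 125, 116, 114, 118, 116, 99, 62, 39, 47, 51, 57, 92, 117, 113, 113, 113, 113, 113, 111, 101, 100, 111, 123, 120, 103, 96, 96, 92, 90, 92, 91, 92, 90, 85, 86, 92, 90, 88, 88, 87, 89, 91, 91, 91, 92, 89, 85, 84, 85]
t0 (46, 51) [56, 57, 59, 61, 62, 65, 69, 66, 58, 51, 55, 72, 71, 60, 56, 55, 57, 51, 46, 49, 55, 56, 52, 52, 54, 54, 56, 60, 54, 51, 54, 50, 50, 63, 65, 58, 54, 52, 55, 53, 55, 60, 64, 64, 54, 57, 66, 61, 54, 53, 50, 52, 58, 61, 62, 63, 60, 54, 50, 50]
t0 (60, 72) [182, 183, 178, 180, 192, 185, 170, 161, 175, 194, 187, 178, 175, 183, 189, 180, 182, 187, 185, 174, 169, 188, 195, 183, 175, 178, 193, 190, 180, 182, 181, 163, 121, 79, 70, 110, 143, 133, 139, 160, 176, 178, 177, 190, 190, 172, 175, 184, 183, 182, 180, 189, 191, 180, 176, 180, 193, 181, 165, 170]
t2 (38, 46) [92, 92, 92, 92, 93, 92, 92, 91, 90, 89, 89, 91, 91, 90, 90, 91, 90, 82, 81, 100, 113, 110, 98, 92, 103, 109, 111, 111, 111, 108, 98, 97, 108, 121, 116, 98, 76, 50, 32, 30, 44, 60, 89, 108, 111, 110, 111, 104, 98, 99, 99, 100, 106, 111, 112, 107, 103, 109, 102, 89]
t2 (46, 51) [52, 55, 58, 58, 59, 61, 67, 65, 56, 49, 53, 70, 70, 60, 56, 57, 60, 53, 52, 62, 67, 66, 58, 50, 48, 51, 53, 54, 53, 50, 50, 48, 50, 61, 62, 54, 52, 49, 46, 49, 54, 54, 58, 61, 54, 57, 65, 59, 52, 51, 50, 51, 53, 57, 59, 61, 59, 54, 50, 50]
t2 (60, 72) [179, 180, 175, 176, 188, 181, 166, 158, 171, 190, 183, 174, 172, 180, 185, 177, 179, 183, 181, 171, 165, 184, 191, 180, 171, 174, 190, 187, 177, 179, 177, 159, 117, 77, 69, 108, 140, 130, 136, 158, 172, 175, 175, 187, 187, 168, 172, 181, 180, 179, 177, 186, 188, 176, 172, 177, 189, 178, 162, 167]
```

View pics/ortho4.png

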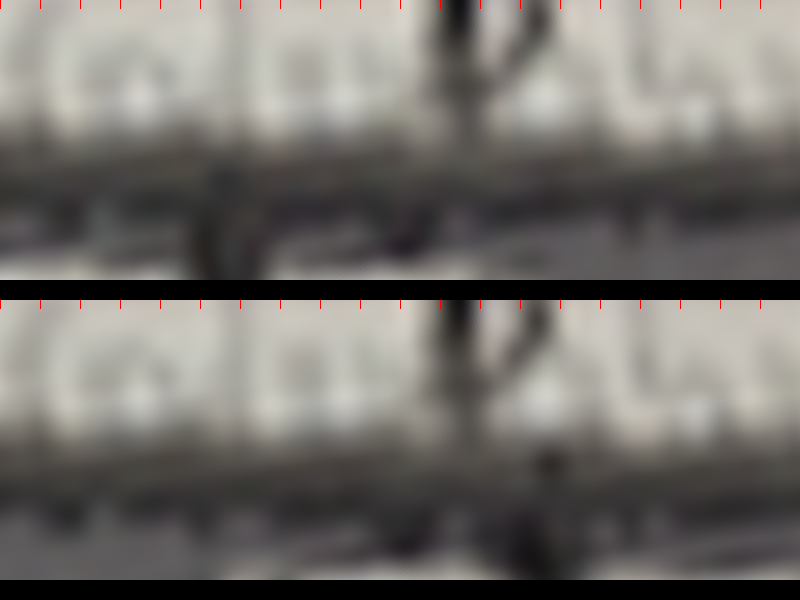

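The pointer has moved about 40 mm to the right, and its dark tip now sits at bed y ≈ -18.5 in the old pose. Both the knob touch and the image dot put the bed 7.5 mm further back and 5 mm further right than my silhouette fit. I'll use that correction and measure the blade properly with a model overlay.

```bash
python3 - <<'E'
from h import *
np.save("pose.npy",(481.2,-256.9,-.455)); pose=np.load("pose.npy")
c=dict(np.load("top2.npz"))
u0,v0,u1,v1=345,155,395,190; k=16
g=c["img"][v0:v1,u0:u1]
im=cv2.resize(g,None,fx=k,fy=k,interpolation=cv2.INTER_LANCZOS4)
def L(p,col,cl=False):
    uv=((proj(c,bedw(p,pose))-[u0,v0]+.5)*k).astype(np.int32); cv2.polylines(im,[uv.reshape(-1,1,2)],cl,col,1)
L([[52,-105,38],[52,105,38],[72,105,38],[72,-105,38]],(0,255,0),True)
yb=-1
for x in(53,65): L([[x,yb-3,38],[x,yb-3,58],[x,yb+3,58],[x,yb+3,38]],(255,0,0),True)
yc=-13
L([[-35,yc-40,36],[-35,yc+40,36],[35,yc+40,36],[35,yc-40,36]],(0,0,255),True)
L([[35,yc,40],[50,yc,40]],(255,255,0))
save("ov.png",im)
gr=g.mean(2)
print("cols",list(range(360,388)))
for v in range(160,184): print(v,[int(x) for x in c["img"][v,360:388].mean(1)])
for y in(-3,0,3): print(y,proj(c,bedw([[53,y,38],[53,y,58],[65,y,58],[50,y,40]],pose)).round(1).tolist())
E
```

```text
cols [360, 361, 362, 363, 364, 365, 366, 367, 368, 369, 370, 371, 372, 373, 374, 375, 376, 377, 378, 379, 380, 381, 382, 383, 384, 385, 386, 387]
160 [111, 111, 112, 92, 71, 59, 59, 61, 59, 59, 58, 71, 80, 66, 91, 134, 145, 143, 154, 159, 159, 158, 157, 158, 157, 159, 158, 159]
161 [111, 113, 111, 108, 104, 84, 59, 53, 54, 53, 63, 66, 66, 68, 128, 144, 142, 152, 158, 159, 157, 158, 157, 158, 158, 158, 158, 157]
162 [110, 111, 110, 112, 112, 107, 94, 91, 82, 72, 74, 78, 80, 126, 122, 150, 154, 157, 158, 159, 158, 158, 157, 159, 157, 157, 158, 159]
163 [104, 102, 104, 104, 105, 107, 108, 108, 107, 105, 94, 85, 124, 123, 145, 159, 159, 159, 158, 159, 158, 158, 159, 158, 158, 159, 159, 159]
164 [179, 159, 175, 182, 165, 150, 136, 114, 106, 96, 70, 79, 106, 90, 153, 161, 159, 158, 158, 159, 158, 159, 158, 159, 159, 159, 159, 160]
165 [194, 171, 188, 194, 189, 185, 183, 180, 183, 109, 25, 129, 142, 83, 127, 147, 145, 155, 156, 156, 158, 158, 158, 158, 159, 158, 159, 159]
166 [196, 171, 188, 194, 193, 194, 194, 195, 196, 110, 24, 163, 151, 88, 169, 183, 183, 168, 181, 179, 169, 162, 152, 14
[... 1839 characters left out ...]
 144, 155, 178, 183, 174, 181, 194, 176, 109, 177, 122, 82, 85]
181 [189, 196, 194, 197, 131, 170, 194, 196, 195, 189, 180, 186, 181, 178, 184, 135, 171, 172, 138, 113, 162, 190, 191, 178, 195, 151, 131, 139]
182 [189, 196, 194, 197, 144, 164, 192, 194, 194, 194, 194, 194, 195, 194, 195, 181, 191, 189, 181, 120, 141, 187, 194, 193, 197, 169, 160, 163]
183 [188, 195, 194, 195, 152, 161, 190, 194, 193, 193, 193, 194, 193, 193, 193, 193, 192, 194, 197, 144, 165, 190, 192, 192, 195, 147, 135, 148]
-3 [[369.7, 170.3], [370.9, 168.4], [371.2, 164.7], [369.8, 171.0]]
0 [[368.8, 170.2], [369.9, 168.3], [370.3, 164.6], [368.8, 170.9]]
3 [[367.8, 170.1], [369.0, 168.1], [369.3, 164.5], [367.9, 170.8]]
```

View pics/ov.png

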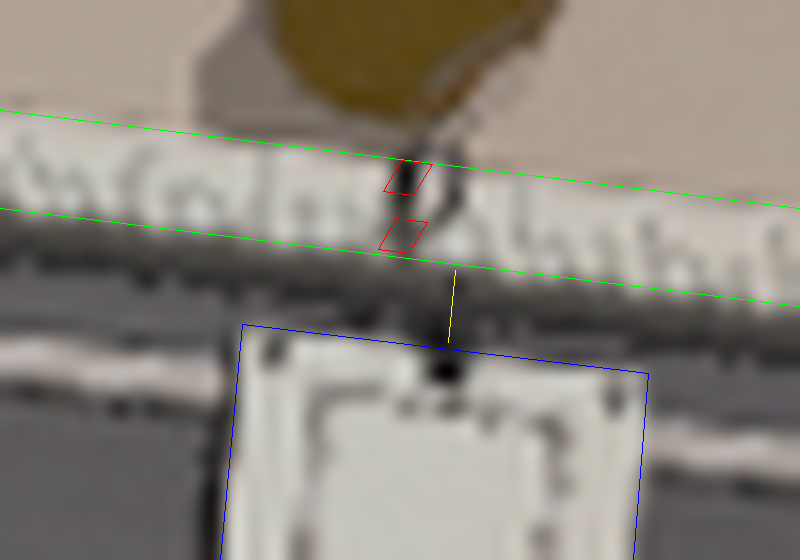

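The overlay registers well on the ledge and on the carriage (at y ≈ -13). The blade is ambiguous: either the dark column at px 370, or the light strip at 371–372 between two dark flanks. I'll let the depth readings decide.

```bash
python3 - <<'E'
from h import *
pose=np.load("pose.npy")
def inbed(W):
    dx,dy=W[...,0]-pose[0],W[...,1]-pose[1]; C,S=np.cos(pose[2]),np.sin(pose[2])
    return np.stack([C*dx+S*dy,-S*dx+C*dy,W[...,2]],-1)
for n,vr,ur in(("top",(162,174),(366,377)),("side",(166,182),(274,294))):
    cs=[camera(n) for _ in range(8)]
    B=np.nanmedian([inbed(pts(c)) for c in cs],0)
    print(n,"z; cols",ur)
    for v in range(*vr): print(v,[int(x) if x==x else -1 for x in B[v,ur[0]:ur[1],2]])
    print("y")
    for v in range(*vr): print(v,[int(x) if x==x else -1 for x in B[v,ur[0]:ur[1],1]])
    if n=="side":
        print("x")
        for v in range(*vr): print(v,[int(x) if x==x else -1 for x in B[v,ur[0]:ur[1],0]])
        print("gray")
        for v in range(*vr): print(v,[int(x) for x in cs[0]["img"][v,ur[0]:ur[1]].mean(1)])
print("noise",np.nanstd([pts(c)[170,284,2] for c in cs]))
for y in(-6,-3,0,3): print(y,proj(cs[0],bedw([[53,y,38],[53,y,58],[65,y,58],[65,y,38],[50,y,40]],pose)).round(1).tolist())
E
```

```text
top z; cols (366, 377)
162 [3, 1, 5, 5, 1, 1, 0, 1, 0, 1, 1]
163 [0, 0, 0, 2, 1, 1, -2, 0, 1, 1, -2]
164 [0, 0, 1, 2, 45, 50, 47, 2, -1, 0, 0]
165 [35, 38, 39, 46, 46, 59, 57, 41, -1, 2, 1]
166 [38, 38, 36, 45, 44, 57, 56, 44, 39, 37, 39]
167 [36, 40, 37, 44, 53, 59, 55, 44, 34, 39, 37]
168 [37, 39, 37, 41, 56, 57, 41, 37, 36, 39, 37]
169 [37, 38, 40, 41, 47, 51, 38, 39, 36, 39, 39]
170 [36, 38, 39, 37, 39, 35, 40, 40, 38, 40, 38]
171 [27, 29, 28, 34, 34, 33, 34, 39, 36, 36, 39]
172 [15, 17, 20, 19, 24, 23, 26, 43, 28, 29, 32]
173 [17, 17, 14, 16, 21, 15, 18, 41, 20, 19, 18]
y
162 [5, 2, 0, -3, -7, -10, -13, -16, -20, -23, -26]
163 [5, 2, -1, -4, -7, -10, -14, -17, -20, -23, -27]
164 [4, 1, -1, -4, 0, -3, -6, -17, -21, -23, -27]
165 [9, 7, 4, 2, -1, -2, -5, -11, -21, -23, -27]
166 [9, 6, 3, 1, -1, -2, -6, -10, -14, -18, -21]
167 [9, 6, 3, 1, 0, -2, -6, -11, -16, -18, -21]
168 [9, 6, 3, 0, 0, -3, -8, -12, -15, -18, -22]
169 [8, 6, 3, 0, -1, -4, -9, -12, -16, -18, -21]
170 [8, 5, 2, 0, -3, -7, -9, -12, -16, -19, -22]
171 [6, 4, 0, -1, -4, -7, -10, -13, -16, -19, -22]
172 [4, 2, 0, -3, 
[... 6458 characters left out ...]
75, 50, 19, 26, 30, 26, 29, 25, 29, 30, 29, 32, 24, 27, 25, 35, 89, 126, 114, 72]
179 [105, 74, 33, 24, 24, 29, 28, 22, 30, 29, 31, 26, 27, 29, 27, 28, 35, 45, 45, 33]
180 [175, 110, 36, 28, 23, 29, 32, 24, 23, 25, 26, 30, 23, 23, 28, 26, 29, 24, 28, 25]
181 [215, 157, 61, 30, 31, 22, 26, 25, 28, 27, 34, 34, 34, 27, 20, 26, 25, 30, 28, 30]
noise 0.7573185810072749
-6 [[286.9, 173.8], [286.8, 168.2], [283.5, 167.6], [283.6, 173.3], [287.7, 173.4]]
-3 [[286.5, 174.2], [286.4, 168.5], [283.1, 168.0], [283.2, 173.6], [287.4, 173.8]]
0 [[286.1, 174.5], [286.0, 168.8], [282.7, 168.3], [282.8, 173.9], [287.0, 174.1]]
3 [[285.7, 174.8], [285.6, 169.2], [282.3, 168.6], [282.4, 174.3], [286.6, 174.4]]
```

Depth settles it. The blade top (z ≈ 57) is at px 371–372, flanked by the black clamp at z ≈ 45, so the blade is at bed y ≈ -3.5. The pointer tip (px 373, z ≈ 42) is at y ≈ -13, which makes the offset about -9.6 mm, not quite a good centimetre. The relay is still untouched, so I'll go back and wind about 5 mm more.

Request:
apply_moves --rows '[[50,[-23.7,28.7,0],[0,0,0]],[50,[-23.7,28.7,0],[0,0,0]],[50,[-23.7,28.7,0],[0,0,0]],[50,[-23.7,28.7,0],[0,0,0]],[50,[-23.7,28.7,0],[0,0,0]],[50,[-23.7,28.7,0],[0,0,0]],[50,[-23.7,28.7,0],[0,0,0]],[50,[-23.7,28.7,0],[0,0,0]],[50,[-23.7,28.7,0],[0,0,0]],[50,[-23.7,28.7,0],[0,0,0]],[50,[-23.7,28.7,0],[0,0,0]],[50,[-23.7,28.7,0],[0,0,0]],[50,[-23.7,28.7,0],[0,0,0]],[50,[-23.7,28.7,0],[0,0,0]]]'

```text
clock: 15.0
tool_pos: [420.4, -233.8, 208.4]
eef_rot: [0.97, 0.243, 0.001, 0.0]
contact_force: [1.0, -0.3, -0.2]
opening: 50.2
gripper_force: 0.0
```

Request:
apply_moves --rows '[[50,[0,0,6],[0,0,8.4]],[50,[0,0,6],[0,0,8.4]],[50,[0,0,6],[0,0,8.4]],[50,[0,0,6],[0,0,8.4]],[50,[0,0,6],[0,0,8.4]],[50,[0,0,6],[0,0,8.4]],[50,[0,0,6],[0,0,8.4]],[50,[0,0,6],[0,0,8.4]],[50,[0,0,6],[0,0,8.4]],[50,[0,0,6],[0,0,8.4]],[50,[0,0,6],[0,0,8.4]],[50,[0,0,6],[0,0,8.2]],[50,[0,0,0],[0,0,0]]]'

```text
clock: 16.3
tool_pos: [420.7, -232.1, 135.7]
eef_rot: [0.806, -0.592, -0.0, -0.0]
contact_force: [0.1, 0.1, 0.1]
opening: 50.0
gripper_force: 0.0
```

```bash
python3 -c "
from h import *
to(422.7,-228.4,69)"
```

```text
t 16.30 pos [ 420.7 -232.1  135.7] psi -72.62 tilt [0. 0.] q6 2.21 F [0.1 0.1 0.1] M [-0.01 -0.02 -0.02] open 50.0 grip 0.0
tool shift to target [-2.9 -3.  66.7]
```

Request:
apply_moves --rows '[[50,[-2.9,-3,16],[0,0,0]],[50,[0,0,20],[0,0,0]],[50,[0,0,20],[0,0,0]],[50,[0,0,10.5],[0,0,0]],[30,[0,0,0],[0,0,0]],[20,[0,0,0],[0,0,0]],[10,[0,0,0],[0,0,0]],[10,[0,0,0],[0,0,0]],[10,[0,0,0],[0,0,0]],[10,[0,0,0],[0,0,0]]]'

```text
clock: 17.3
tool_pos: [423.2, -228.9, 70.5]
eef_rot: [0.807, -0.591, 0.001, -0.0]
contact_force: [-4.0, -0.7, 8.5]
opening: 13.1
gripper_force: 25.5
```

Request:
apply_moves --rows '[[10,[0,0,0],[0,0,3]],[10,[0,0,0],[0,0,4]],[10,[0,0,0],[0,0,4]],[10,[0,0,0],[0,0,3]],[10,[0,0,0],[0,0,2]],[10,[0,0,0],[0,0,0]],[10,[0,0,0],[0,0,0]]]'

```text
clock: 18.0
tool_pos: [422.9, -228.9, 70.5]
eef_rot: [0.717, -0.697, 0.001, -0.0]
contact_force: [-5.9, -2.3, 10.6]
opening: 13.2
gripper_force: 25.7
```

```bash
python3 -c "
from h import *
to(422.7,-228.4,69)"
```

```text
t 18.00 pos [ 422.9 -228.9   70.5] psi -88.44 tilt [ 0.001 -0.001] q6 2.49 F [-5.9 -2.3 10.6] M [-0.55  1.11  0.  ] open 13.2 grip 25.7
tool shift to target [-0.5  0.2  1.5]
```

Request:
apply_moves --rows '[[50,[0,0,0],[0,0,0]],[50,[0,0,0],[0,0,0]],[50,[0,0,0],[0,0,0]],[50,[0,0,-25],[0,0,0]],[50,[0,0,-25],[0,0,0]],[50,[0,0,-6],[0,0,-8.35]],[50,[0,0,-6],[0,0,-8.35]],[50,[0,0,-6],[0,0,-8.35]],[50,[0,0,-6],[0,0,-8.35]],[50,[0,0,-6],[0,0,-8.35]],[50,[0,0,-6],[0,0,-8.35]],[50,[0,0,-6],[0,0,-8.35]],[50,[0,0,-6],[0,0,-8.35]],[50,[0,0,-6],[0,0,-8.35]],[50,[0,0,-6],[0,0,-8.35]],[50,[0,0,-6],[0,0,-8.35]],[50,[0,0,-6],[0,0,-8.35]],[50,[0,0,-6],[0,0,-8.35]],[50,[0,0,-6],[0,0,-8.35]]]'

```text
clock: 19.9
tool_pos: [422.9, -228.5, 204.0]
eef_rot: [0.969, 0.249, 0.0, 0.0]
contact_force: [-0.1, 0.5, -0.1]
opening: 50.4
gripper_force: 0.0
```

```bash
python3 -c "
from h import *
to(520.3,279.3,205)"
```

```text
t 19.90 pos [ 422.9 -228.5  204. ] psi 28.79 tilt [ 0.001 -0.   ] q6 0.45 F [-0.1  0.5 -0.1] M [-0.01 -0.05  0.04] open 50.4 grip 0.0
tool shift to target [ 330.  -398.1   -1. ]
```

Request:
apply_moves --rows '[[50,[23.6,-28.4,0],[0,0,0]],[50,[23.6,-28.4,0],[0,0,0]],[50,[23.6,-28.4,0],[0,0,0]],[50,[23.6,-28.4,0],[0,0,0]],[50,[23.6,-28.4,0],[0,0,0]],[50,[23.6,-28.4,0],[0,0,0]],[50,[23.6,-28.4,0],[0,0,0]],[50,[23.6,-28.4,0],[0,0,0]],[50,[23.6,-28.4,0],[0,0,0]],[50,[23.6,-28.4,0],[0,0,0]],[50,[23.6,-28.4,0],[0,0,0]],[50,[23.6,-28.4,0],[0,0,0]],[50,[23.6,-28.4,0],[0,0,0]],[50,[23.2,-28.4,0],[0,0,0]],[50,[0,0,0],[0,0,0]]]'

```text
clock: 21.4
tool_pos: [524.1, 282.0, 203.5]
eef_rot: [0.969, 0.247, 0.001, -0.0]
contact_force: [0.1, -1.0, -0.1]
opening: 49.9
gripper_force: 0.0
```

```bash
cat >> h.py <<'E'
def inbed(W):
    pose=np.load("pose.npy"); dx,dy=W[...,0]-pose[0],W[...,1]-pose[1]; C,S=np.cos(pose[2]),np.sin(pose[2])
    return np.stack([C*dx+S*dy,-S*dx+C*dy,W[...,2]],-1)
def offs(n=6,tag=None):
    cs=[camera("top") for _ in range(n)]; B=np.nanmedian([inbed(pts(c)) for c in cs],0); g=np.mean([c["img"] for c in cs],0).mean(2)
    if tag: np.savez(tag+".npz",**{**cs[0],"img":np.mean([c["img"] for c in cs],0).astype(np.uint8)})
    print("z / gray rows 170-174, cols 362-380")
    for v in range(170,176): print(v,[int(x) for x in B[v,362:381,2]],[int(x) for x in g[v,362:381]])
    m=(B[...,2]>30)&(B[...,2]<44)&(abs(B[...,0])<33)&(abs(B[...,1])<95)
    ys=[]
    for x0 in range(-15,16,5):
        r=m&(abs(B[...,0]-x0)<2.5); y=B[...,1][r]; ys.append(((y.max()+y.min())/2,y.max()-y.min()))
    print("carriage mid y / len",np.round(np.median(ys,0),1))
E
python3 -c "
from h import *
to(520.3,279.3,12)
offs(6,'top3')"
```

```text
t 21.40 pos [524.1 282.  203.5] psi 28.61 tilt [0.002 0.001] q6 1.46 F [ 0.1 -1.  -0.1] M [-0.   -0.07  0.03] open 49.9 grip 0.0
tool shift to target [ -5.    0.6 191.5]
z / gray rows 170-174, cols 362-380
170 [32, 37, 38, 38, 37, 37, 38, 35, 43, 38, 37, 39, 38, 36, 38, 37, 38, 36, 40] [133, 123, 118, 139, 128, 128, 142, 113, 82, 142, 170, 200, 177, 165, 192, 165, 170, 165, 171]
171 [26, 25, 28, 28, 25, 29, 30, 33, 32, 34, 37, 38, 37, 38, 39, 39, 37, 39, 39] [76, 76, 76, 78, 80, 85, 108, 94, 80, 111, 121, 140, 133, 126, 176, 188, 173, 189, 156]
172 [19, 14, 19, 18, 15, 18, 19, 22, 22, 24, 25, 26, 28, 42, 29, 30, 31, 35, 37] [57, 58, 63, 60, 64, 71, 71, 73, 78, 78, 76, 76, 76, 69, 115, 133, 121, 136, 108]
173 [14, 15, 16, 17, 20, 18, 17, 17, 20, 18, 16, 13, 18, 46, 23, 20, 25, 25, 24] [55, 46, 47, 45, 51, 54, 54, 53, 56, 62, 63, 58, 55, 62, 67, 77, 76, 76, 77]
174 [18, 16, 15, 13, 17, 16, 12, 16, 14, 17, 16, 16, 16, 16, 15, 16, 17, 19, 18] [82, 81, 81, 82, 56, 45, 44, 76, 56, 42, 49, 48, 45, 50, 54, 57, 58, 63, 59]
175 [36, 12, 15, 16, 16, 16, 18, 16, 15, 18, 16, 41, 45, 43, 18, 16, 15, 19, 17] [118, 103, 91, 76, 74, 49, 69, 85, 81, 75, 81, 66, 43, 36, 39, 74, 55, 47, 45]
carriage mid y / len [-18.1  78.8]
```

The carriage mid is now at y = -18.1, so the pointer is about 14.6 mm short of the blade. On to the relay.

Request:
apply_moves --rows '[[50,[-5,0.6,20],[0,0,0]],[50,[0,0,30],[0,0,0]],[50,[0,0,30],[0,0,0]],[50,[0,0,30],[0,0,0]],[50,[0,0,20],[0,0,0]],[50,[0,0,20],[0,0,0]],[50,[0,0,15],[0,0,0]],[50,[0,0,15],[0,0,0]],[50,[0,0,10.5],[0,0,0]],[50,[0,0,0],[0,0,0]]]'

```text
clock: 22.7
tool_pos: [519.2, 274.5, 12.2]
eef_rot: [0.969, 0.245, -0.001, 0.0]
contact_force: [0.7, -0.7, 0.6]
opening: 49.8
gripper_force: 0.0
```

Request:
apply_moves --rows '[[38,[0,0,0],[0,0,0]],[32,[0,0,0],[0,0,0]],[24,[0,0,0],[0,0,0]],[22,[0,0,0],[0,0,0]],[22,[0,0,0],[0,0,0]],[22,[0,0,0],[0,0,0]]]' --force 25

```text
clock: 23.3
tool_pos: [520.2, 275.4, 14.1]
eef_rot: [0.969, 0.246, 0.001, 0.0]
contact_force: [0.0, -1.0, 6.8]
opening: 27.2
gripper_force: 25.3
```

```bash
python3 -c "
from h import *
st()"
```

```text
t 23.30 pos [520.2 275.4  14.1] psi 28.44 tilt [0.002 0.   ] q6 1.46 F [ 0.  -1.   6.8] M [-0.19  0.1  -0.03] open 27.2 grip 25.3
```

Request:
apply_moves --rows '[[22,[0,0,-10],[0,0,0]],[22,[0,0,-20],[0,0,0]],[22,[0,0,-30],[0,0,0]],[22,[0,0,-30],[0,0,0]],[22,[0,0,-30],[0,0,0]],[22,[0,0,-30],[0,0,0]],[22,[0,0,-20],[0,0,0]],[22,[0,0,0],[0,0,0]]]'

```text
clock: 24.1
tool_pos: [520.9, 275.9, 186.9]
eef_rot: [0.969, 0.246, 0.003, -0.0]
contact_force: [-0.7, -0.6, -0.6]
opening: 27.3
gripper_force: 24.8
```

```bash
python3 -c "
from h import *
s,R=st()
n=bedw([0,-18.1,36],np.load('pose.npy'))[0]; print('nest',n)
to(n[0],n[1],186)
W=np.concatenate([pts(camera('side')).reshape(-1,3) for _ in range(3)])
p=s['tool_pos']; q=sel(W,(p[0]-40,p[0]+40),(p[1]-40,p[1]+40),(p[2]-20,p[2]+12))
l=(q-p)@R; 
for z in range(-12,20,4):
    k=l[(l[:,2]>=z)&(l[:,2]<z+4)]; print(z,len(k),k.min(0).round(1) if len(k) else '',k.max(0).round(1) if len(k) else '')
"
```

```text
t 24.10 pos [520.9 275.9 186.9] psi 28.44 tilt [0.006 0.002] q6 1.46 F [-0.7 -0.6 -0.6] M [-0.06  0.01  0.  ] open 27.3 grip 24.8
nest [ 473.24573212 -273.15852461   36.        ]
t 24.10 pos [520.9 275.9 186.9] psi 28.44 tilt [0.006 0.002] q6 1.46 F [-0.7 -0.6 -0.6] M [-0.06  0.01  0.  ] open 27.3 grip 24.8
tool shift to target [-3.034e+02  4.601e+02 -4.000e-01]
-12 92 [ -7.1 -29.9 -12. ] [13.2 20.7 -8. ]
-8 73 [ -6.2 -26.9  -8. ] [14.  20.9 -4. ]
-4 74 [-11.4 -22.3  -3.9] [14.3 19.  -0. ]
0 52 [ -8.  -20.2   0.1] [13.7 15.5  3.9]
4 60 [ -9.6 -16.3   4. ] [13.8 15.4  7.8]
8 12 [ -9.6 -14.4   8.1] [12.1 11.9 10.4]
12 0  
16 0
```

Request:
apply_moves --rows '[[22,[-20.3,30.6,0],[0,0,0]],[22,[-20.3,30.6,0],[0,0,0]],[22,[-20.3,30.6,0],[0,0,0]],[22,[-20.3,30.6,0],[0,0,0]],[22,[-20.3,30.6,0],[0,0,0]],[22,[-20.3,30.6,0],[0,0,0]],[22,[-20.3,30.6,0],[0,0,0]],[22,[-20.3,30.6,0],[0,0,0]],[22,[-20.3,30.6,0],[0,0,0]],[22,[-20.3,30.6,0],[0,0,0]],[22,[-20.3,30.6,0],[0,0,0]],[22,[-20.3,30.6,0],[0,0,0]],[22,[-20.3,30.6,0],[0,0,0]],[22,[-20.3,30.6,0],[0,0,0]],[22,[-20.3,30.6,0],[0,0,0]]]'

```text
clock: 25.75
tool_pos: [469.5, -274.5, 182.3]
eef_rot: [0.969, 0.246, -0.0, -0.001]
contact_force: [0.4, -0.0, -0.1]
opening: 27.5
gripper_force: 24.9
```

Request:
apply_moves --rows '[[22,[0,0,7],[0,0,7.8]],[22,[0,0,7],[0,0,7.8]],[22,[0,0,7],[0,0,7.8]],[22,[0,0,7],[0,0,7.8]],[22,[0,0,7],[0,0,7.8]],[22,[0,0,7],[0,0,7.8]],[22,[0,0,7],[0,0,7.8]],[22,[0,0,0],[0,0,0]]]'

```text
clock: 26.55
tool_pos: [469.5, -272.7, 132.6]
eef_rot: [0.974, -0.228, -0.001, -0.001]
contact_force: [0.1, 0.5, -0.4]
opening: 27.6
gripper_force: 24.9
```

```bash
python3 -c "
from h import *
to(471.4,-272.3,45)"
```

```text
t 26.55 pos [ 469.5 -272.7  132.6] psi -26.32 tilt [-0.002  0.002] q6 1.39 F [ 0.1  0.5 -0.4] M [ 0.05  0.03 -0.03] open 27.6 grip 24.9
tool shift to target [ 1.8 -1.1 87.6]
```

Request:
apply_moves --rows '[[22,[1.8,-1.1,20],[0,0,0]],[22,[0,0,25],[0,0,0]],[22,[0,0,20],[0,0,0]],[22,[0,0,12],[0,0,0]],[22,[0,0,5],[0,0,0]],[22,[0,0,2],[0,0,0]],[22,[0,0,0],[0,0,0]]]'

```text
clock: 27.25
tool_pos: [472.9, -273.4, 50.7]
eef_rot: [0.974, -0.226, 0.001, 0.0]
contact_force: [-0.5, 0.1, 0.5]
opening: 27.7
gripper_force: 24.9
```

Request:
apply_moves --rows '[[22,[0,0,1],[0,0,0]],[22,[0,0,1],[0,0,0]],[22,[0,0,0],[0,0,0]]]'

```text
clock: 27.55
tool_pos: [472.7, -273.3, 48.6]
eef_rot: [0.974, -0.226, 0.001, 0.0]
contact_force: [-0.4, 0.0, 0.2]
opening: 27.3
gripper_force: 24.9
```

```bash
python3 -c "
from h import *
to(471.4,-272.3,44.3)"
```

```text
t 27.55 pos [ 472.7 -273.3   48.6] psi -26.15 tilt [ 0.001 -0.001] q6 1.39 F [-0.4  0.   0.2] M [-0.06 -0.02 -0.03] open 27.3 grip 24.9
tool shift to target [-1.6 -0.3  4.3]
```

Request:
apply_moves --rows '[[22,[-1.2,0,1.5],[0,0,0]],[22,[0,0,1.5],[0,0,0]],[22,[0,0,0],[0,0,0]]]'

```text
clock: 27.85
tool_pos: [471.4, -272.6, 45.1]
eef_rot: [0.974, -0.226, 0.0, -0.0]
contact_force: [-0.0, 0.5, -0.2]
opening: 27.6
gripper_force: 24.9
```

Request:
apply_moves --rows '[[22,[0,0,0.7],[0,0,0]],[22,[0,0,0.7],[0,0,0]],[22,[0,0,0],[0,0,0]]]'

```text
clock: 28.15
tool_pos: [471.6, -272.7, 44.0]
eef_rot: [0.974, -0.226, 0.0, 0.0]
contact_force: [-1.0, 0.3, 5.3]
opening: 27.5
gripper_force: 25.4
```

```bash
python3 -c "
from h import *
to(471.4,-272.3,44.3)"
```

```text
t 28.15 pos [ 471.6 -272.7   44. ] psi -26.16 tilt [ 0.001 -0.   ] q6 1.39 F [-1.   0.3  5.3] M [0.07 0.11 0.  ] open 27.5 grip 25.4
tool shift to target [-0.3 -0.3 -0.3]
```

Contact came at the expected height, so the relay stands on the floor of the nest. Release and rise.

Request:
apply_moves --rows '[[30,[0,0,0],[0,0,0]],[36,[0,0,0],[0,0,0]],[44,[0,0,0],[0,0,0]],[48,[0,0,-4],[0,0,0]],[48,[0,0,-15],[0,0,0]],[48,[0,0,-25],[0,0,0]],[48,[0,0,-30],[0,0,0]],[48,[0,0,-20],[0,0,0]],[48,[0,0,0],[0,0,0]]]'

```text
clock: 29.05
tool_pos: [472.7, -273.5, 140.7]
eef_rot: [0.974, -0.226, 0.003, 0.001]
contact_force: [-0.1, -0.5, 0.4]
opening: 48.0
gripper_force: 0.0
```

```bash
python3 -c "
from h import *
to(422.8,-228.7,138)
c=camera('side'); B=inbed(pts(c)); m=(abs(B[...,0])<30)&(abs(B[...,1]+18)<35)&(B[...,2]>44)&(B[...,2]<80)
q=B[m]; print(len(q), q.min(0).round(),q.max(0).round()); t=q[q[:,2]>60]; print(rect(t[:,:2]))
v,u=np.where(m); print(u.min(),u.max(),v.min(),v.max())
save('relay.png',c['img'][150:225,250:350],8) 
"
```

```text
t 29.05 pos [ 472.7 -273.5  140.7] psi -26.16 tilt [ 0.004 -0.003] q6 1.39 F [-0.1 -0.5  0.4] M [ 0.02 -0.01  0.04] open 48.0 grip 0.0
tool shift to target [-64.5 -18.2   2.4]
81 [-12. -32.  44.] [10.  3. 70.]
(array([ -0.6, -14.5]), np.float32(35.8), np.float32(20.1), 90.1)
299 307 166 175
```

View pics/relay.png

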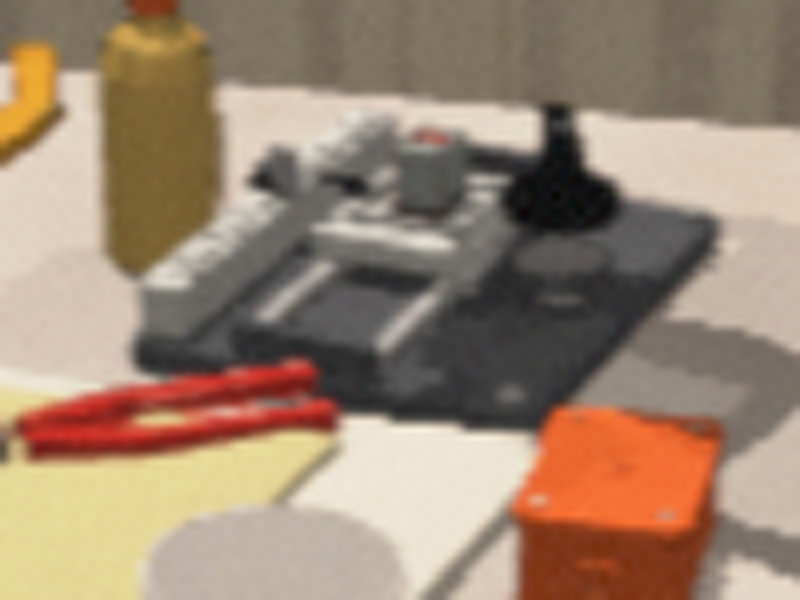

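The relay stands upright in the nest, with the grey body and red top visible at the crop's centre. Next, back to the knob for the anticlockwise feed.

Request:
apply_moves --rows '[[48,[-16.1,-4.5,0],[0,0,0]],[48,[-16.1,-4.5,0],[0,0,0]],[48,[-16.1,-4.5,0],[0,0,0]],[48,[-16.1,-4.5,0],[0,0,0]],[48,[0,0,0],[0,0,7.8]],[48,[0,0,0],[0,0,7.8]],[48,[0,0,0],[0,0,7.8]],[48,[0,0,0],[0,0,7.8]],[48,[0,0,0],[0,0,7.8]],[48,[0,0,0],[0,0,7.8]],[48,[0,0,0],[0,0,7.8]],[48,[0,0,0],[0,0,7.6]],[48,[0,0,0],[0,0,0]]]'

```text
clock: 30.4
tool_pos: [421.2, -227.8, 137.1]
eef_rot: [0.716, -0.698, -0.0, -0.0]
contact_force: [-0.0, 0.1, 0.1]
opening: 47.7
gripper_force: 0.0
```

```bash
python3 -c "
from h import *
to(422.8,-228.7,70.5)"
```

```text
t 30.40 pos [ 421.2 -227.8  137.1] psi -88.51 tilt [-0.  0.] q6 2.49 F [-0.   0.1  0.1] M [ 0.01 -0.02  0.07] open 47.7 grip 0.0
tool shift to target [ 1.  -1.6 66.6]
```

Request:
apply_moves --rows '[[40,[1,-1.6,16],[0,0,0]],[40,[0,0,20],[0,0,0]],[40,[0,0,20],[0,0,0]],[40,[0,0,10],[0,0,0]],[30,[0,0,0],[0,0,0]],[20,[0,0,0],[0,0,0]],[10,[0,0,0],[0,0,0]],[10,[0,0,0],[0,0,0]],[10,[0,0,0],[0,0,0]]]' --force 20

```text
clock: 31.3
tool_pos: [423.0, -229.1, 72.6]
eef_rot: [0.717, -0.697, 0.0, 0.0]
contact_force: [-4.7, -0.8, 0.8]
opening: 13.7
gripper_force: 23.4
```

Request:
apply_moves --rows '[[10,[0,0,0],[0,0,-3]],[10,[0,0,0],[0,0,-5]],[10,[0,0,0],[0,0,-5]],[10,[0,0,0],[0,0,-5]],[10,[0,0,0],[0,0,-5]],[10,[0,0,0],[0,0,-5]],[10,[0,0,0],[0,0,-5]],[10,[0,0,0],[0,0,-3]],[10,[0,0,0],[0,0,-2]],[10,[0,0,0],[0,0,0]],[10,[0,0,0],[0,0,0]]]'

```text
clock: 32.4
tool_pos: [423.6, -229.0, 72.4]
eef_rot: [0.905, -0.426, 0.001, -0.0]
contact_force: [0.1, 3.9, 6.5]
opening: 13.6
gripper_force: 24.1
```

```bash
python3 -c "
from h import *
st()"
```

```text
t 32.40 pos [ 423.6 -229.    72.4] psi -50.42 tilt [ 0.002 -0.001] q6 1.83 F [0.1 3.9 6.5] M [ 0.85 -0.2  -0.02] open 13.6 grip 24.1
```

Request:
apply_moves --rows '[[20,[0,0,0],[0,0,0]],[40,[0,0,0],[0,0,0]],[40,[0,0,-20],[0,0,0]],[40,[0,0,-30],[0,0,0]],[40,[0,0,-30],[0,0,0]],[40,[-25.7,-27.7,0],[0,0,0]],[40,[-25.7,-27.7,0],[0,0,0]],[40,[-25.7,-27.7,0],[0,0,0]],[40,[-25.7,-27.7,0],[0,0,0]],[40,[-25.7,-27.7,0],[0,0,0]],[40,[-25.7,-27.7,0],[0,0,0]],[40,[-25.7,-27.7,0],[0,0,0]],[40,[-25.7,-27.7,0],[0,0,0]],[40,[0,0,0],[0,0,0]]]'

```text
clock: 33.8
tool_pos: [463.2, 74.0, 151.9]
eef_rot: [0.906, -0.424, 0.001, -0.0]
contact_force: [0.4, -0.6, -0.0]
opening: 39.9
gripper_force: 0.0
```

```bash
python3 -c "
from h import *
offs(6,'top4')
to(423,-229,152)"
```

```text
z / gray rows 170-174, cols 362-380
170 [32, 32, 33, 38, 38, 38, 35, 39, 42, 37, 41, 37, 37, 38, 39, 42, 36, 40, 38] [129, 120, 115, 135, 125, 124, 139, 108, 80, 139, 166, 195, 173, 162, 187, 161, 166, 161, 166]
171 [23, 26, 27, 25, 27, 25, 30, 33, 34, 31, 36, 35, 39, 38, 36, 37, 38, 38, 40] [73, 74, 73, 75, 78, 81, 105, 93, 78, 107, 115, 137, 129, 124, 171, 183, 167, 185, 151]
172 [16, 16, 17, 17, 16, 19, 19, 23, 21, 25, 40, 29, 28, 28, 31, 31, 32, 37, 36] [54, 57, 58, 58, 63, 69, 69, 70, 73, 75, 61, 67, 81, 82, 114, 129, 117, 132, 105]
173 [17, 18, 15, 19, 20, 15, 20, 15, 15, 18, 38, 15, 19, 20, 24, 23, 25, 24, 25] [52, 43, 46, 46, 47, 51, 52, 50, 54, 61, 45, 54, 65, 68, 67, 73, 73, 73, 74]
174 [17, 15, 15, 17, 15, 16, 17, 14, 17, 16, 43, 18, 15, 20, 16, 12, 18, 17, 18] [78, 76, 77, 79, 54, 44, 42, 68, 53, 42, 46, 38, 46, 51, 52, 54, 56, 59, 58]
175 [36, 16, 16, 16, 18, 16, 15, 17, 15, 38, 39, 41, 15, 17, 16, 16, 15, 17, 18] [121, 99, 85, 72, 73, 47, 64, 79, 66, 49, 54, 52, 74, 79, 52, 72, 53, 45, 44]
carriage mid y / len [-10.2  78.3]
t 34.10 pos [462.7  69.7 151.8] psi -50.44 tilt [ 0.001 -0.   ] q6 2.47 F [-0.1 -0.1  0. ] M [-0.02  0.01  0.04] open 39.7 grip 0.0
tool shift to target [ 2.050e+02  2.208e+02 -1.000e-01]
```

The three states agree. The pointer is at y ≈ -11.3 and the full 0.3 rad of play is taken up. With the blade at about -3.7, the offset is about -7.6 mm. I'll feed a further 16.5° (about 5.8 mm) and re-measure.

Request:
apply_moves --rows '[[40,[25.6,27.6,0],[0,0,0]],[40,[25.6,27.6,0],[0,0,0]],[40,[25.6,27.6,0],[0,0,0]],[40,[25.6,27.6,0],[0,0,0]],[40,[25.6,27.6,0],[0,0,0]],[40,[25.6,27.6,0],[0,0,0]],[40,[25.6,27.6,0],[0,0,0]],[40,[25.8,27.6,0],[0,0,0]],[40,[0,0,15],[0,0,0]],[40,[0,0,0],[0,0,0]]]'

```text
clock: 35.1
tool_pos: [422.1, -229.2, 135.8]
eef_rot: [0.904, -0.427, -0.001, -0.0]
contact_force: [-1.0, 0.7, 0.7]
opening: 39.9
gripper_force: 0.0
```

```bash
python3 -c "
from h import *
to(423.2,-229,72.5)"
```

```text
t 35.10 pos [ 422.1 -229.2  135.8] psi -50.56 tilt [-0.001  0.001] q6 1.83 F [-1.   0.7  0.7] M [0.06 0.03 0.05] open 39.9 grip 0.0
tool shift to target [ 0.7 -1.  63.3]
```

Request:
apply_moves --rows '[[40,[0.7,-1,20],[0,0,0]],[40,[0,0,20],[0,0,0]],[40,[0,0,17],[0,0,0]],[40,[0,0,6],[0,0,0]],[30,[0,0,0],[0,0,0]],[20,[0,0,0],[0,0,0]],[10,[0,0,0],[0,0,0]],[10,[0,0,0],[0,0,0]],[10,[0,0,0],[0,0,0]]]' --force 20

```text
clock: 36.0
tool_pos: [424.5, -228.6, 74.8]
eef_rot: [0.905, -0.425, 0.001, 0.001]
contact_force: [-8.2, -7.4, 6.2]
opening: 13.3
gripper_force: 22.5
```

```bash
python3 -c "
from h import *
st()"
```

```text
t 36.00 pos [ 424.5 -228.6   74.8] psi -50.33 tilt [ 0.001 -0.002] q6 1.83 F [-8.2 -7.4  6.2] M [-1.15  1.36  0.05] open 13.3 grip 22.5
```

Request:
apply_moves --rows '[[10,[0,0,0],[0,0,-2]],[10,[0,0,0],[0,0,-4]],[10,[0,0,0],[0,0,-4]],[10,[0,0,0],[0,0,-3.5]],[10,[0,0,0],[0,0,-2]],[10,[0,0,0],[0,0,-1]],[10,[0,0,0],[0,0,0]],[10,[0,0,0],[0,0,0]]]'

```text
clock: 36.8
tool_pos: [424.7, -228.3, 74.9]
eef_rot: [0.957, -0.291, 0.001, 0.0]
contact_force: [-5.0, -2.6, 5.7]
opening: 13.4
gripper_force: 22.3
```

```bash
python3 -c "
from h import *
st()"
```

```text
t 36.80 pos [ 424.7 -228.3   74.9] psi -33.84 tilt [ 0.001 -0.001] q6 1.54 F [-5.  -2.6  5.7] M [-0.47  0.98  0.03] open 13.4 grip 22.3
```

Request:
apply_moves --rows '[[10,[-0.4,0.8,0],[0,0,0]],[16,[0,0,0],[0,0,0]],[40,[0,0,0],[0,0,0]],[40,[0,0,0],[0,0,0]],[40,[0,0,-20],[0,0,0]],[40,[0,0,-30],[0,0,0]],[40,[0,0,-30],[0,0,0]],[40,[-16.8,-33.9,0],[0,0,0]],[40,[-16.8,-33.9,0],[0,0,0]],[40,[-16.8,-33.9,0],[0,0,0]],[40,[-16.8,-33.9,0],[0,0,0]],[40,[-16.8,-33.9,0],[0,0,0]],[40,[-16.8,-33.9,0],[0,0,0]],[40,[-16.8,-33.9,0],[0,0,0]],[40,[-16.8,-33.9,0],[0,0,0]],[40,[0,0,0],[0,0,0]]]'

```text
clock: 38.4
tool_pos: [463.7, 75.2, 153.9]
eef_rot: [0.957, -0.29, 0.001, -0.0]
contact_force: [0.0, -0.4, 0.2]
opening: 39.9
gripper_force: 0.0
```

```bash
python3 -c "
from h import *
offs(6,'top5')
to(423.2,-229,152)
a=dict(np.load('top3.npz'));b=dict(np.load('top5.npz'))
for v in range(164,178): print(v,[int(x) for x in b['img'][v,364:378].mean(1)],[int(x) for x in b['img'][v,364:378].astype(float).mean(1)-a['img'][v,364:378].astype(float).mean(1)])
"
```

```text
z / gray rows 170-174, cols 362-380
170 [31, 34, 33, 35, 35, 39, 37, 35, 38, 39, 37, 38, 38, 40, 37, 39, 37, 38, 36] [129, 120, 114, 135, 124, 124, 138, 110, 81, 139, 166, 195, 173, 161, 188, 161, 166, 161, 166]
171 [22, 23, 24, 28, 27, 30, 29, 30, 36, 45, 37, 35, 38, 42, 37, 39, 39, 38, 37] [73, 73, 74, 75, 77, 81, 105, 93, 70, 101, 117, 136, 130, 124, 172, 183, 168, 186, 152]
172 [19, 17, 19, 16, 15, 24, 18, 21, 20, 24, 25, 23, 27, 29, 31, 29, 33, 32, 38] [56, 56, 61, 57, 62, 69, 70, 70, 66, 61, 72, 75, 82, 81, 114, 129, 117, 132, 104]
173 [18, 17, 17, 14, 18, 16, 18, 17, 17, 16, 18, 15, 21, 19, 21, 23, 24, 24, 27] [53, 43, 45, 44, 47, 51, 52, 53, 47, 54, 61, 58, 64, 67, 67, 73, 74, 72, 74]
174 [17, 16, 17, 16, 16, 19, 16, 15, 43, 40, 15, 16, 14, 17, 16, 16, 17, 16, 16] [78, 78, 78, 78, 52, 40, 44, 64, 58, 54, 48, 43, 47, 49, 51, 55, 56, 60, 58]
175 [34, 17, 17, 15, 18, 18, 18, 41, 40, 41, 14, 17, 18, 18, 13, 12, 16, 15, 16] [126, 96, 85, 73, 68, 44, 40, 53, 54, 55, 60, 75, 78, 79, 51, 71, 52, 43, 43]
carriage mid y / len [-4.9 79. ]
t 38.70 pos [463.3  70.8 153.8] psi -33.94 tilt 
[... 1188 characters left out ...]
, 60, 71, 75, 82, 81, 113, 129] [-2, -3, -2, -2, -1, -3, -11, -17, -5, -1, 6, 12, -2, -4]
173 [45, 44, 46, 50, 52, 53, 47, 54, 61, 58, 63, 67, 67, 73] [-2, 0, -4, -3, -2, 0, -8, -8, -1, 0, 8, 6, 0, -3]
174 [77, 78, 51, 40, 44, 63, 58, 53, 47, 42, 47, 48, 51, 54] [-3, -3, -4, -5, 0, -12, 3, 11, -1, -5, 1, -2, -2, -2]
175 [85, 72, 68, 43, 40, 53, 53, 55, 60, 75, 78, 78, 51, 71] [-5, -3, -5, -5, -28, -31, -27, -20, -20, 9, 35, 43, 12, -3]
176 [180, 179, 181, 163, 116, 64, 37, 37, 56, 78, 80, 81, 73, 81] [50, 1, -5, 0, -34, -88, -68, -47, -11, 30, 40, 43, 9, -5]
177 [195, 195, 197, 195, 131, 62, 43, 44, 171, 182, 181, 156, 141, 122] [66, 5, -2, 0, -59, -128, -141, -140, -17, 72, 139, 113, 36, 0]
```

The pointer is now at y ≈ -5.5 and the blade at ≈ -3.7, so the offset is about -1.8 mm. That's inside the blade's width but near its edge. I'll add one small trim of 3° (about 1 mm).

Request:
apply_moves --rows '[[40,[16.8,33.9,0],[0,0,0]],[40,[16.8,33.9,0],[0,0,0]],[40,[16.8,33.9,0],[0,0,0]],[40,[16.8,33.9,0],[0,0,0]],[40,[16.8,33.9,0],[0,0,0]],[40,[16.8,33.9,0],[0,0,0]],[40,[16.8,33.9,0],[0,0,0]],[40,[16.5,33.8,0],[0,0,0]],[40,[0,0,15],[0,0,0]],[40,[0,0,0],[0,0,0]]]'

```text
clock: 39.7
tool_pos: [422.3, -229.2, 137.7]
eef_rot: [0.956, -0.293, -0.001, -0.0]
contact_force: [0.1, 0.3, 0.2]
opening: 40.1
gripper_force: 0.0
```

```bash
python3 -c "
from h import *
to(423.3,-228.9,73.5)"
```

```text
t 39.70 pos [ 422.3 -229.2  137.7] psi -34.05 tilt [-0.001  0.001] q6 1.54 F [0.1 0.3 0.2] M [-0.02 -0.01  0.05] open 40.1 grip 0.0
tool shift to target [ 0.7 -0.8 64.2]
```

Request:
apply_moves --rows '[[40,[0.2,-0.2,20],[0,0,0]],[40,[0,0,20],[0,0,0]],[40,[0,0,17],[0,0,0]],[40,[0,0,6],[0,0,0]],[40,[0,0,0],[0,0,0]]]'

```text
clock: 40.2
tool_pos: [423.7, -227.7, 75.7]
eef_rot: [0.957, -0.291, -0.0, -0.0]
contact_force: [0.4, -0.9, 0.1]
opening: 40.0
gripper_force: 0.0
```

```bash
python3 -c "
from h import *
to(423.3,-228.9,73.5)"
```

```text
t 40.20 pos [ 423.7 -227.7   75.7] psi -33.86 tilt [-0.     0.001] q6 1.54 F [ 0.4 -0.9  0.1] M [ 0.01  0.03 -0.03] open 40.0 grip 0.0
tool shift to target [0.4 1.2 2.2]
```

Request:
apply_moves --rows '[[30,[0.4,1.2,1.5],[0,0,0]],[20,[0,0,0],[0,0,0]],[10,[0,0,0],[0,0,0]],[10,[0,0,0],[0,0,0]],[10,[0,0,0],[0,0,0]]]' --force 20

```text
clock: 40.7
tool_pos: [424.2, -229.3, 75.1]
eef_rot: [0.957, -0.291, 0.001, 0.0]
contact_force: [2.3, 3.7, 7.0]
opening: 12.8
gripper_force: 24.2
```

```bash
python3 -c "
from h import *
st()"
```

```text
t 40.70 pos [ 424.2 -229.3   75.1] psi -33.87 tilt [ 0.002 -0.001] q6 1.54 F [2.3 3.7 7. ] M [ 0.59 -0.39 -0.06] open 12.8 grip 24.2
```

Request:
apply_moves --rows '[[10,[0,0,0],[0,0,-1]],[10,[0,0,0],[0,0,-1]],[10,[0,0,0],[0,0,-1]],[10,[0,0,0],[0,0,0]],[10,[0,0,0],[0,0,0]]]'

```text
clock: 41.2
tool_pos: [424.2, -229.3, 75.1]
eef_rot: [0.964, -0.266, 0.001, -0.0]
contact_force: [2.3, 4.3, 6.3]
opening: 13.5
gripper_force: 24.2
```

```bash
python3 -c "
from h import *
st()"
```

```text
t 41.20 pos [ 424.2 -229.3   75.1] psi -30.87 tilt [ 0.002 -0.001] q6 1.49 F [2.3 4.3 6.3] M [ 0.75 -0.43  0.02] open 13.5 grip 24.2
```

Request:
apply_moves --rows '[[16,[0,0,0],[0,0,0]],[40,[0,0,0],[0,0,0]],[40,[0,0,0],[0,0,0]],[40,[0,0,-20],[0,0,0]],[40,[0,0,-30],[0,0,0]],[40,[0,0,-30],[0,0,0]],[40,[-15,-34.7,0],[0,0,0]],[40,[-15,-34.7,0],[0,0,0]],[40,[-15,-34.7,0],[0,0,0]],[40,[-15,-34.7,0],[0,0,0]],[40,[-15,-34.7,0],[0,0,0]],[40,[-15,-34.7,0],[0,0,0]],[40,[-15,-34.7,0],[0,0,0]],[40,[-15,-34.7,0],[0,0,0]],[40,[0,0,0],[0,0,0]],[40,[0,0,0],[0,0,0]]]'

```text
clock: 42.8
tool_pos: [462.9, 71.1, 154.2]
eef_rot: [0.964, -0.265, 0.0, 0.0]
contact_force: [0.1, 0.1, -0.1]
opening: 40.0
gripper_force: 0.0
```

```bash
python3 -c "
from h import *
offs(6,'top6')
st()
a=dict(np.load('top3.npz'));b=dict(np.load('top6.npz'))
for v in range(170,175): print(v,[int(x) for x in b['img'][v,366:378].astype(float).mean(1)-a['img'][v,366:378].astype(float).mean(1)])
c=camera('top'); B=inbed(pts(c)); q=B[(abs(B[...,0])<30)&(abs(B[...,1]+4)<30)&(B[...,2]>46)&(B[...,2]<80)]; print('relay',len(q),q.min(0).round(),q.max(0).round())
"
```

```text
z / gray rows 170-174, cols 362-380
170 [29, 32, 36, 39, 40, 38, 39, 41, 37, 37, 38, 39, 37, 38, 37, 38, 39, 42, 39] [129, 120, 115, 135, 125, 124, 138, 109, 80, 139, 166, 195, 173, 161, 187, 161, 166, 160, 167]
171 [21, 25, 26, 25, 29, 26, 32, 30, 39, 33, 33, 35, 35, 40, 38, 39, 35, 39, 35] [72, 74, 73, 75, 78, 80, 104, 91, 74, 104, 117, 136, 129, 124, 172, 183, 168, 186, 152]
172 [13, 18, 17, 15, 15, 20, 21, 24, 44, 24, 26, 27, 29, 33, 28, 30, 34, 33, 37] [55, 58, 60, 56, 63, 68, 69, 72, 55, 65, 74, 76, 81, 81, 113, 129, 117, 133, 105]
173 [14, 17, 17, 17, 14, 13, 19, 14, 40, 15, 18, 18, 17, 24, 22, 23, 26, 26, 25] [52, 43, 46, 44, 48, 49, 53, 53, 46, 55, 62, 57, 64, 67, 67, 73, 73, 72, 74]
174 [16, 16, 13, 14, 15, 16, 14, 14, 43, 14, 17, 13, 14, 16, 16, 15, 17, 17, 16] [77, 77, 76, 79, 51, 39, 46, 53, 54, 45, 44, 42, 47, 51, 52, 54, 56, 60, 57]
175 [36, 18, 14, 17, 15, 15, 17, 39, 43, 39, 15, 19, 17, 18, 19, 16, 16, 16, 14] [126, 97, 83, 72, 67, 44, 57, 54, 52, 51, 74, 79, 78, 78, 50, 71, 51, 46, 42]
carriage mid y / len [-4.2 79.5]
t 43.10 pos [463.   69.7 154.3] psi -30.94 tilt [ 0.001 -0.   ] q6 2.13 F [-0.  -0.1 -0.6] M [-0.01 -0.02 -0.02] open 39.9 grip 0.0
170 [-2, -4, -4, -4, -2, -3, -4, -5, -4, -4, -4, -4]
171 [-2, -5, -4, -3, -5, -7, -4, -4, -4, -1, -4, -4]
172 [-2, -3, -2, 0, -23, -13, -2, 0, 5, 12, -2, -4]
173 [-3, -5, -1, 0, -10, -6, 0, 0, 8, 5, 0, -4]
174 [-5, -6, 2, -23, -1, 2, -5, -6, 1, 0, -2, -2]
relay 87 [-25. -27.  46.] [27. 21. 77.]
```

```bash
python3 -c "
from h import *
print(close_job())"
```

```text
the job is handed in; nothing more can be done
None
```

I handed the job in at about 43 s: the relay is upright in the nest, and I measure the pointer about 1 mm short of the blade's centre (±0.8 mm), inside its 6 mm width. The carriage was wound back empty to about 14.6 mm short before loading. After that the knob only turned anticlockwise, so the play is taken up that way; the robot is clear of everything, and no verdict came back.

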